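# Load and light the bench forge

## Robot

A 6-joint arm with a two-finger parallel gripper is mounted at the origin on the work surface. World frame = base frame: x ahead of the robot, y to its left, z up, the work surface at z = 0. Lengths are in m, angles in rad, forces in N, time in s.
With the tool pointing down it reaches from about 0.3 to 0.775 m from the base axis. Payload 14.6 kg.
Tool frame: the origin (TCP) lies on the centre line of the jaws, within the pads' length; the fingertips stand 19 mm ahead of it and the grasp point (between the pads) is the TCP; z points along the fingers, y is the line along which they close (so a half turn about z gives the same grasp; the last joint's range is limited). The gripper opens to 94 mm and grips with 3 to 60 N. Pads are 16 mm wide; open, the fingers measure 119 mm over their backs; the gripper's body (75 mm by 177 mm) begins 78 mm behind the grasp point.
Start: joints at [1.05, 0.3, 1.521, -0, 1.321, -0.067], TCP at [0.241, 0.494, 0.19] pointing down, gripper open.
Joint ranges: [-3.03, 3.03], [-0.79, 2.21], [0.23, 2.52], [-1.04, 4.18], [0, 3.07], [-2.55, 2.55]. Speed limits (rad/s): [2.22, 2.22, 2.57, 3.14, 3.14, 3.14].

## Interface

Orientations are given as [roll, pitch, yaw] about the fixed x, y, z axes, in that order (R = Rz(yaw) Ry(pitch) Rx(roll)).
In Python, from station import get_obs, camera, workorder gives the robot as it stands.
- The arm moves only by the tool play_rows, never from a script. Its argument "motion" is a list that holds one entry, the list of rows, each a list of 7 numbers: the shift along the tool's x, y, z as a fraction of full scale, then the turn, a rotation vector about the tool's x, y, z as a fraction of full scale, then the opening, from -1 (shut) to 1 (fully open). In form: [[[x, y, z, ax, ay, az, grip], ...]]. A call has 1 to 10 rows; each row is the pose to reach, as a shift and turn from the pose commanded when the call began, along the tool's axes at that moment, turning the shorter way round; what a row does not reach only later rows make up. Full scale, the value 1, is 0.25 m for a shift and 2 pi rad for a turn. A row lasts 1/10 s, in which the tool goes at most 50 mm and 8.59 degrees, less where a joint would pass 70% of its speed; a pose out of reach is approached as far as the arm can. A call with a number of a shift or a turn outside -1 to 1 is refused whole. A call with a gripper value outside its range is refused whole. The fingers move at their own pace and stop on an object; "grip_force" is the grip in N (left out, the last holds). Time passes only in rows, so rows that repeat a pose let the fingers close. It gives the time, the measured TCP pose, the force, the opening and the grip force at its end, in the units of the state.
- get_obs(): the state, without advancing time (a new reading comes with each control period).
- camera(name): name is "scene" or "top" or "wrist"; returns a dict with "frame" (400x640x3 uint8, red, green, blue), "z_map" (400x640 float32, m along the optical axis (not along the pixel's ray), 0 where there is no reading), "camera_matrix" (3x3 intrinsics, pixels), "D" ([k1, k2, p1, p2, k3] as OpenCV has them; the pictures are not rectified), "T" (4x4, takes a point from camera to world coordinates); the wrist camera has in their place "T_tool_cam" (4x4, takes a point from camera to tool coordinates, whose origin is the TCP and whose axes are the flange's). Camera axes: x right, y up, looking along -z (the intrinsics and any distortion apply to the point x, -y, -z); pixel columns grow to the right and rows downward; lengths in m; the calibration is good to about 2 mm. A picture is of the moment at which its call begins: read the wrist's pose just before it.
- workorder.hand_in(): hands the job in; it is judged then, once.
The state is a dict: "time_s": time; "qpos": joint angles; "joint_vel": joint speeds; "tau": joint torques, N m; "ee_pos": TCP position; "eef_rot": TCP orientation; "force": force on the tool from outside, world axes, zero at the start; "moment": the same for the moment, N m; "grip_width": finger opening in m; "grip_force": force on a finger pad.
Only numpy, scipy, OpenCV 4.12 (cv2) and the standard library are available. Lean on these libraries where they do the work, as an engineer would, in place of code of your own. Each camera call takes 0.05 s, during which the arm holds its last target. There are 200 camera calls.

## Task

Get the little bench forge ready for the next heat: push the air lever fully shut, lift the cover off the hearth and lay it flat on the bench, then lay all the tanged chisel blanks (two or three today) flat on the hearth floor, none on top of another, and put the cover back squarely so that it closes the hearth. Then, with the air still shut, press the igniter plunger right down to its stop, hold it there a moment and let it go, and finally open the air lever until it lines up with the brass pointer. Do not shift the other things lying about on the bench.

Things in the scene. Friction and masses are not known exactly. Their poses are not given: they have to be found in the camera images.
- hearth: small fixed forge hearth, an open steel pan 216 (x) by 126 (y), 60 high outside; inside 200 by 110, flat floor 15 above the bench, walls 8 thick and 45 high above the floor. Origin: centre of its underside on the bench; x along its long side (burner tube leaves the +x end), y across, z up
- cover: loose flat aluminium cover 234 (x) by 144 (y) by 8 thick, about 450 g, starts on the hearth's rim (underside 60 above the bench), overlapping the hearth by 9 all round when centred. No lip. Origin: centre of its underside; x along its long side, z up
- cover_handle (a point): centre of the cover's wooden bar handle, 45 above the cover's underside; the bar is 102 long along the cover's y, 12 by 12 in section, clear of the cover by 31, on two posts 45 either side of the middle
- console: fixed green burner console, housing 190 (x) by 100 (y) by 50 high. Origin: centre of its underside on the bench. Air lever near its +x end (local x = +45), igniter plunger near its -x end (local x = -55), both at local y = 0
- air_hinge (a point): the air lever's hinge point, 60 above the bench at console local x = +45; the hinge axis is along the console's x. Behind it at local x = +66 to 70 stands a disc of radius 50 about the same axis
- air_lever (a joint): angle of the air lever, rad: 0 = shut (end stop; leans 0.65 rad from vertical to the console's -y), 0.65 = upright, 1.30 = wide open (leans 0.65 to +y). Stiff hinge (about 2 N at the knob), stays where it is left
- air_knob (a point): centre of the lever's black ball knob, diameter 26, 100 from the hinge
- air_mark (a joint): angle of the brass pointer on the same scale as the air lever, about the same axis; it shows the running setting and does not move (its arm cannot be felt or pushed)
- mark_tip (a point): tip of the brass pointer, a flat arm with a small cross head, 75 from the hinge axis at console local x = +73, next to the disc
- igniter (a joint): travel of the igniter plunger, m: 0 = up, 0.012 = fully down on its stop; springs back; 1.5 N to start, 7.5 N at the stop
- igniter_top (a point): centre of the top face of the plunger's round steel head, diameter 32, 86 above the bench when up; moves with it
- blank_1: steel chisel blank, flat bar 80 long, 14 thick: a blade part 56 long and 24 wide from local x = -40 to +16, then a centred tang 24 long and 12 wide to x = +40. Origin: the middle of the solid, 7 above what it lies on (it may lie either face up); x along the bar towards the tang; z across the thickness. Its centre of mass is near x = -6; about 150 g. May be absent (None)
- blank_2: steel chisel blank, flat bar 80 long, 14 thick: a blade part 56 long and 24 wide from local x = -40 to +16, then a centred tang 24 long and 12 wide to x = +40. Origin: the middle of the solid, 7 above what it lies on (it may lie either face up); x along the bar towards the tang; z across the thickness. Its centre of mass is near x = -6; about 150 g. May be absent (None)
- blank_3: steel chisel blank, flat bar 80 long, 14 thick: a blade part 56 long and 24 wide from local x = -40 to +16, then a centred tang 24 long and 12 wide to x = +40. Origin: the middle of the solid, 7 above what it lies on (it may lie either face up); x along the bar towards the tang; z across the thickness. Its centre of mass is near x = -6; about 150 g. May be absent (None)
- blank_4: steel chisel blank, flat bar 80 long, 14 thick: a blade part 56 long and 24 wide from local x = -40 to +16, then a centred tang 24 long and 12 wide to x = +40. Origin: the middle of the solid, 7 above what it lies on (it may lie either face up); x along the bar towards the tang; z across the thickness. Its centre of mass is near x = -6; about 150 g. May be absent (None)
- punch_stub: bystander: short upright steel stub, diameter 32, 35 high, standing among the blanks. Origin: its underside
- flux_tin: bystander: brass-coloured closed tin, diameter 68, 50 high. Origin: its underside
- paste_cup: bystander: small white cup, diameter 60, 45 high. Origin: its underside
- wire_brush: bystander: brush lying down. Origin: its underside
- collar: bystander: steel ring, outer diameter 56, 22 high. Origin: its underside
- hammer: bystander: hammer lying down. Origin: its underside
There are look-alikes about, which are no part of the job. What is shaped like the blank_3 but green or orange is not meant. What is shaped like the blank_4 but red is not meant.

How it is judged:
By the outcome, as a careful person would: the job done as asked, in the order asked, and still so for the second after the job is handed in, with the robot touching nothing.
Of blank_1, blank_2, blank_3, blank_4 only 2 to 3 are there at a start; the rules pass over those that are not, and their reading is None.
At some moment in a run one of blank_1, blank_2, blank_3, blank_4 may be knocked a few centimetres aside while the robot is not near it.
Once in a run the grip may slacken for a moment while it holds something.
It also fails if it takes over 210 s, if anything falls off the work surface, if the arm or the gripper's body presses on something with over 40 N, if the wrist force passes 120 N, or if a joint passes its speed limit or range.

## Working session

There is one attempt and no reset: what is moved stays moved. The work goes in short steps, Python scripts to look and compute and a tool call to move; the robot and the scene stay as the last step left them, time stands still between calls to the robot, and variables do not carry over. Pictures are saved under pics/ and viewed, at most 14 in all, crops included, and the job is handed in when it is done.

Besides the shell and the picture viewer there is one more tool, called in YAML: its name, and indented under it one key for each argument. play_rows: Moves the arm, as the interface text tells. Its arguments: {"type":"object","properties":{"motion":{"type":"array"},"grip_force":{"type":"number"}},"required":["motion"]}

```bash
mkdir -p pics; ls; cat > h.py <<'E'
import numpy as np, cv2
from station import get_obs, camera
from scipy.spatial.transform import Rotation as R
def grab(n):
    o=get_obs(); c=camera(n)
    if 'T' not in c:
        T=np.eye(4); T[:3,:3]=R.from_euler('xyz',o['eef_rot']).as_matrix(); T[:3,3]=o['ee_pos']
        c['T']=T@c['T_tool_cam']
    return c
def rays(c,uv):
    p=cv2.undistortPoints(np.float64(uv).reshape(-1,1,2),c['camera_matrix'],np.float64(c['D'])).reshape(-1,2)
    return np.c_[p[:,0],-p[:,1],-np.ones(len(p))]
def onz(c,uv,z):
    d=rays(c,uv)@c['T'][:3,:3].T; o=c['T'][:3,3]
    return o+d*((z-o[2])/d[:,2])[:,None]
def dep(c,uv):
    uv=np.atleast_2d(uv); zz=np.array([c['z_map'][int(v),int(u)] for u,v in uv])
    return (rays(c,uv)*zz[:,None])@c['T'][:3,:3].T+c['T'][:3,3]
def cloud(c):
    h,w=c['z_map'].shape; u,v=np.meshgrid(np.arange(w),np.arange(h))
    d=rays(c,np.c_[u.ravel(),v.ravel()])*c['z_map'].ravel()[:,None]
    return (d@c['T'][:3,:3].T+c['T'][:3,3]).reshape(h,w,3)
def save(c,n,f=1,box=None):
    im=c['frame'][:,:,::-1]
    if box: im=im[box[1]:box[3],box[0]:box[2]]
    cv2.imwrite('pics/'+n,cv2.resize(im,None,fx=f,fy=f,interpolation=cv2.INTER_CUBIC))
E
python3 - <<'E'
from h import *
import pickle
print(get_obs())
for n in ('scene','top','wrist'):
    c=grab(n); save(c,n+'0.png',1.25); pickle.dump(c,open(n+'0.pkl','wb'))
    print(n,c['T'].round(3).tolist(),c['camera_matrix'].tolist(),c['D'],(c['z_map']>0).mean())
E
```

```text
pics
{'time_s': 0.0, 'qpos': array([ 1.05040929e+00,  3.00464422e-01,  1.52159331e+00,  5.07286133e-06,
        1.32069267e+00, -6.66160163e-02]), 'joint_vel': array([ 0.00133677, -0.00100069, -0.00010834,  0.00140347,  0.00117404,
        0.00133542]), 'tau': array([-1.33416226e-03, -5.31807947e+01, -3.52733624e+01,  7.07299495e-02,
        2.43280845e-02, -9.36589277e-05]), 'ee_pos': array([0.24096455, 0.49408852, 0.18918483]), 'eef_rot': array([-3.14043780e+00, -8.19703187e-05,  2.68782033e+00]), 'force': array([-0.32816027, -0.22245406,  0.59370051]), 'moment': array([-0.01946013,  0.01270722, -0.02780744]), 'grip_force': 0.0, 'grip_width': 0.09383624239212564}
scene [[0.8, -0.439, 0.409, 0.978], [0.599, 0.597, -0.534, -0.661], [-0.01, 0.672, 0.74, 0.909], [0.0, 0.0, 0.0, 1.0]] [[377.6782247133564, 0.0, 316.1788666635631], [0.0, 377.6782247133564, 200.40036563141885], [0.0, 0.0, 1.0]] [-0.00108838  0.          0.          0.          0.        ] 0.99603125
top [[-0.01, 0.983, -0.183, 0.365], [-1.0, -0.009, 0.004, -0.089], [0.002, 0.183, 0.983, 1.202], [0.0, 0.0, 0.0, 1.0]] [[383.164309354086, 0.0, 317.877279300826], [0.0, 383.164309354086, 197.43583327405054], [0.0, 0.0, 1.0]] [-0.07025574  0.          0.          0.          0.        ] 0.99596875
wrist [[0.437, -0.866, -0.243, 0.17], [0.899, 0.421, 0.119, 0.528], [-0.001, -0.27, 0.963, 0.385], [0.0, 0.0, 0.0, 1.0]] [[305.8629944128657, 0.0, 320.0822275117838], [0.0, 305.8629944128657, 202.47985306926498], [0.0, 0.0, 1.0]] [-0.01773858  0.          0.          0.          0.        ] 0.9961484375
```

View pics/top0.png

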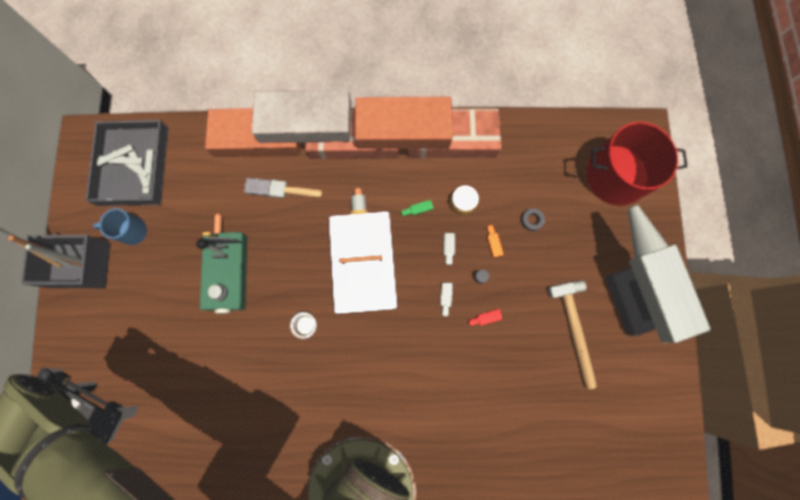

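View pics/scene0.png

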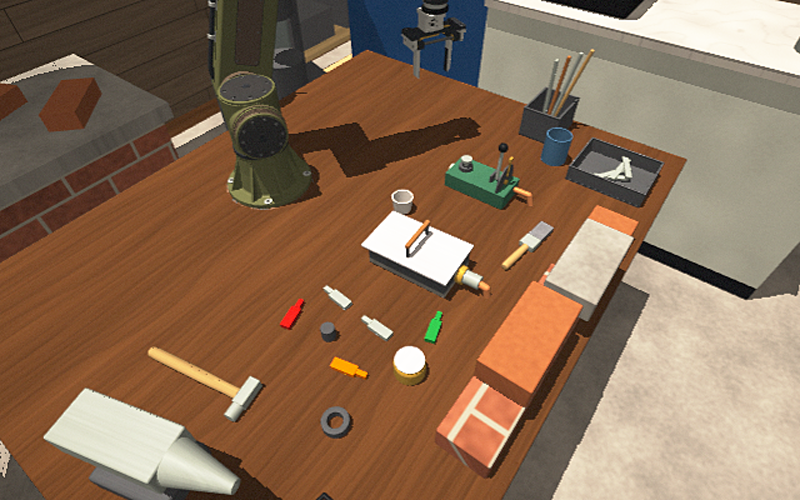

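The top view (px in the 800-wide picture) shows the cover at (362,262), the console at (222,272), and grey blanks at (449,247) and (447,298). The green (417,208), orange (495,241) and red (486,318) ones are look-alikes. There are pale parts in a tray at (125,165). I'll measure next and enlarge a crop of the tray and the blank area.

```bash
python3 - <<'E'
from h import *
import pickle
ct=pickle.load(open('top0.pkl','rb')); cs=pickle.load(open('scene0.pkl','rb'))
for n,c in(('top',ct),('scene',cs)):
    P=cloud(c); im=c['frame'].astype(int); r,g,b=im[...,0],im[...,1],im[...,2]; X,Y,Z=P[...,0],P[...,1],P[...,2]
    def show(nm,m,z,mina=15):
        m=m.astype(np.uint8); k,l,s,_=cv2.connectedComponentsWithStats(m)
        for i in range(1,k):
            if s[i,4]<mina: continue
            v,u=np.where(l==i); q=onz(c,np.c_[u,v],z); rc=cv2.minAreaRect(np.float32(q[:,:2]*1000))
            print(n,nm,s[i,4],'px',int(u.mean()),int(v.mean()),'rect',np.round(rc[0],1),np.round(rc[1],1),round(rc[2],1),'z med',Z[l==i].mean().round(4))
    tab=(Z>-.03)&(Z<.3)&(X>.2)&(X<.85)&(abs(Y)<.62)
    show('cover',tab&(r>200)&(g>200)&(b>200)&(abs(Z-.068)<.012)&(abs(Y+.1)<.2),.068,800)
    show('handle',tab&(r>g*1.3)&(Z>.085)&(abs(Y+.05)<.15),.111)
    show('green',tab&(g>r*1.4)&(g>b*1.1)&(abs(Z-.05)<.01)&(Y>.1),.05,100)
    show('greys',tab&(abs(r-b)<40)&(r>110)&(Z<.03)&(Z>.006),.014)
    show('knob',tab&(r<70)&(g<70)&(b<70)&(Z>.10)&(Y>.1)&(Y<.4),.15,5)
    show('tray',(abs(r-b)<40)&(r>150)&(X>.5)&(X<.9)&(Y>.35)&(Z<.08)&(Z>-.02),.014)
a=cv2.resize(ct['frame'][85:165,60:140,::-1],(400,400),interpolation=cv2.INTER_CUBIC)
b=cv2.resize(cs['frame'][110:170,440:540,::-1],(400,400),interpolation=cv2.INTER_CUBIC)
d=cv2.resize(cs['frame'][105:175,345:435,::-1],(400,200*1),interpolation=cv2.INTER_CUBIC)
e=cv2.resize(ct['frame'][150:270,300:420,::-1],(400,400),interpolation=cv2.INTER_CUBIC)[:200]
cv2.imwrite('pics/crop1.png',np.vstack([np.hstack([a,b])]))
cv2.imwrite('pics/crop2.png',cv2.resize(cs['frame'][105:175,345:435,::-1],(760,590),interpolation=cv2.INTER_CUBIC))
E
```

```text
top cover 3500 px 289 209 rect [542.5  -7.1] [233.8 142.8] 4.3 z med 0.0688
top handle 871 px 318 110 rect [837.  -96.4] [207.2  42.4] 89.5 z med 0.1202
top handle 85 px 288 206 rect [541.9  -7. ] [ 7.9 92.6] 3.6 z med 0.1116
top green 1219 px 178 220 rect [513.8 335.8] [159.5  97.5] 0.9 z med 0.0504
top greys 466 px 112 137 rect [789.8 586.3] [129.2  66. ] 5.6 z med 0.0145
top greys 409 px 211 149 rect [747.2 249. ] [109.2  45.1] 84.0 z med 0.0185
top greys 120 px 427 174 rect [ 658.3 -446.3] [49.5 49.6] 89.6 z med 0.0228
top greys 169 px 358 197 rect [ 580.7 -220.2] [25.3 77.3] 88.2 z med 0.0145
top greys 222 px 453 230 rect [ 475.8 -519.8] [26.2 91.7] 11.0 z med 0.0254
top greys 176 px 356 237 rect [ 453.6 -210.2] [26.7 79. ] 83.2 z med 0.0148
top greys 109 px 242 260 rect [391.  139.5] [47.2 41.5] 30.8 z med 0.0134
top knob 55 px 161 194 rect [574.1 347.4] [20.7 23.1] 3.9 z med 0.1678
top tray 625 px 105 130 rect [825.6 614.1] [176.6 108.4] 58.4 z med 0.0185
scene cover 2371 px 334 197 rect [545.1  -7.9] [232.5 144. ] 4.4 z med 0.0685
scene handle 106 px 334 186 rect [548.4 -10.2
[... 329 characters left out ...]
 0.0205
scene greys 59 px 321 167 rect [403.  121.3] [47.  33.6] 29.7 z med 0.018
scene greys 276 px 428 187 rect [747.6 250. ] [109.9  38.7] 83.7 z med 0.0183
scene greys 161 px 269 237 rect [ 456.5 -213.4] [25.4 78.2] 85.5 z med 0.0145
scene greys 190 px 301 261 rect [ 584.3 -223.6] [25.5 78.3] 86.9 z med 0.0143
scene greys 331 px 193 317 rect [ 473.1 -515.4] [26.9 90.7] 14.4 z med 0.0259
scene greys 226 px 267 335 rect [ 653.6 -438.5] [50.9 52.6] 40.7 z med 0.023
scene knob 41 px 402 118 rect [567.3 358.5] [20.  36.3] 27.9 z med 0.1644
scene tray 1578 px 512 65 rect [ 696.2 1217.8] [180.7 413. ] 89.2 z med 0.0217
scene tray 222 px 494 136 rect [831.6 643.2] [148.2  76.5] 72.1 z med 0.0209
```

View pics/crop1.png

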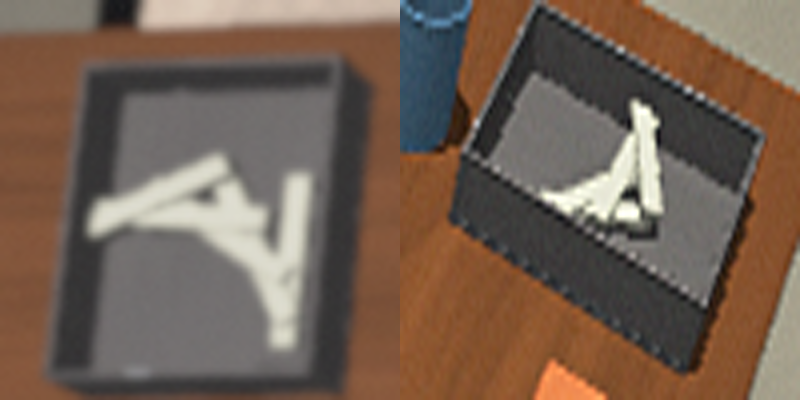

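View pics/crop2.png

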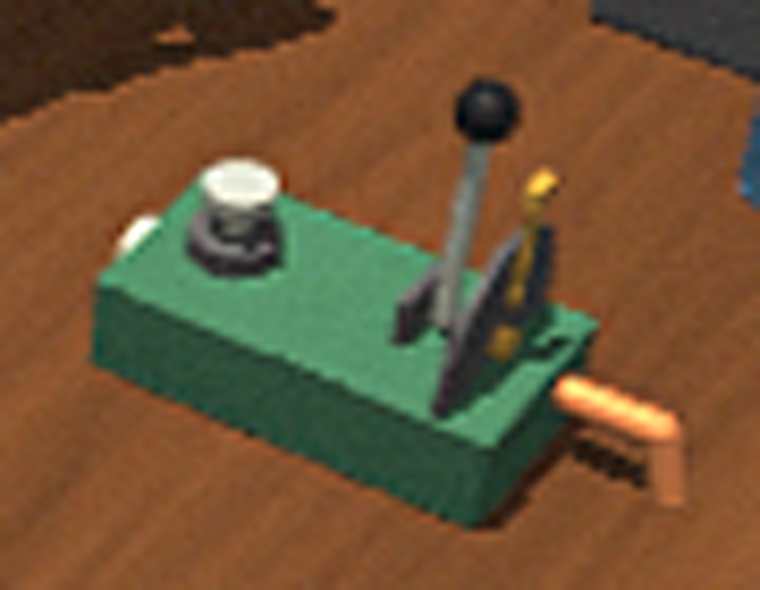

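Two blanks are there, both plain grey: (449,247) and (447,298) in the top picture. The tray holds only long white sticks with no tang, and the coloured ones are look-alikes. The console shows the lever nearly upright with the brass pointer beside the disc. I'll get the console geometry and move in for a wrist look.

```bash
cat >> h.py <<'E'
def plan(*targets):
    o=get_obs(); Rm=R.from_euler('xyz',o['eef_rot'])
    for p,yaw in targets:
        Rt=R.from_euler('xyz',[np.pi,0,yaw])
        s=Rm.inv().apply(np.array(p)-o['ee_pos'])/.25; t=(Rm.inv()*Rt).as_rotvec()/(2*np.pi)
        print('row',s.round(4).tolist(),t.round(4).tolist())
E
python3 - <<'E'
from h import *
import pickle
for n in('top','scene'):
    c=pickle.load(open(n+'0.pkl','rb'))
    P=cloud(c); im=c['frame'].astype(int); r,g,b=im[...,0],im[...,1],im[...,2]; X,Y,Z=P[...,0],P[...,1],P[...,2]
    reg=(X>.38)&(X<.72)&(Y>.22)&(Y<.45)
    for nm,m in(('knob',reg&(Z>.145)),('brass',reg&(r>g*1.25)&(g>b*1.5)&(Z>.085)),('plunger',reg&(X<.53)&(Z>.08)&(Z<.1)),('green',reg&(abs(Z-.05)<.003)&(g>r*1.3))):
        q=P[m]; print(n,nm,len(q),q.mean(0).round(4),q.min(0).round(3),q.max(0).round(3))
plan(([.42,.34,.30],np.pi))
E
```

```text
top knob 75 [0.5701 0.3431 0.1681] [0.558 0.333 0.159] [0.585 0.358 0.179]
top brass 14 [0.5996 0.3452 0.1379] [0.597 0.337 0.134] [0.602 0.354 0.142]
top plunger 87 [0.4711 0.3371 0.086 ] [0.459 0.322 0.081] [0.486 0.356 0.091]
top green 1069 [0.517  0.3336 0.0503] [0.432 0.29  0.047] [0.617 0.387 0.053]
scene knob 53 [0.5763 0.3405 0.1641] [0.564 0.332 0.146] [0.586 0.352 0.174]
scene brass 26 [0.5989 0.3436 0.1242] [0.571 0.337 0.088] [0.605 0.353 0.17 ]
scene plunger 49 [0.4747 0.3362 0.0854] [0.46  0.321 0.08 ] [0.49  0.353 0.092]
scene green 590 [0.5351 0.3294 0.0501] [0.434 0.287 0.047] [0.626 0.389 0.053]
row [-0.9138, -0.2407, -0.4424] [-0.0001, -0.0, -0.0722]
```

play_rows:
  motion:
    - [[-0.91,-0.24,-0.44,0,0,-0.0722,0],[-0.91,-0.24,-0.44,0,0,-0.0722,0],[-0.91,-0.24,-0.44,0,0,-0.0722,0],[-0.91,-0.24,-0.44,0,0,-0.0722,0],[-0.91,-0.24,-0.44,0,0,-0.0722,0],[-0.91,-0.24,-0.44,0,0,-0.0722,0],[-0.91,-0.24,-0.44,0,0,-0.0722,0],[-0.91,-0.24,-0.44,0,0,-0.0722,0],[-0.91,-0.24,-0.44,0,0,-0.0722,0]]

```text
time_s: 1.05
ee_pos: [0.4184, 0.3413, 0.299]
eef_rot: [-3.141, -0.001, -3.141]
force: [-0.5, 0.2, 0.5]
grip_width: 0.0472
grip_force: 0.0
```

```bash
python3 - <<'E'
from h import *
import pickle
o=get_obs();print(o['ee_pos'],o['eef_rot'],o['grip_width'])
c=grab('wrist');pickle.dump(c,open('w1.pkl','wb'));save(c,'w1.png',1.25)
E
```

```text
[0.41836586 0.34128961 0.29900084] [-3.14101754e+00 -1.07630238e-03 -3.14060180e+00] 0.04718192671940078
```

View pics/w1.png

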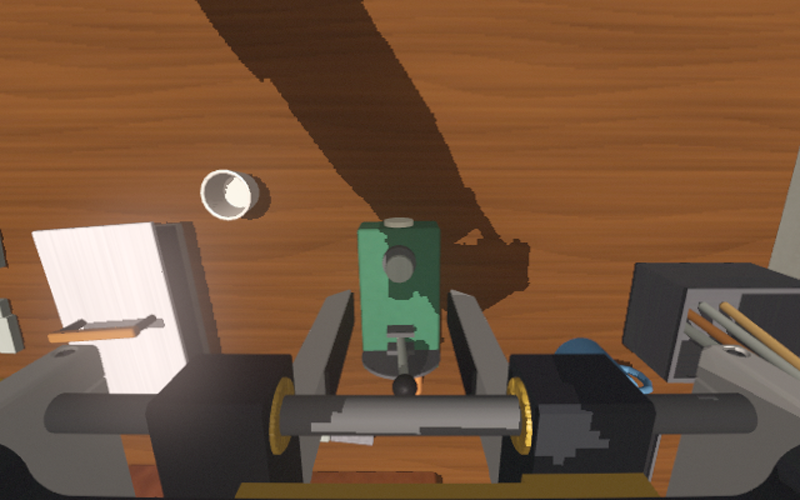

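play_rows:
  motion:
    - [[-0.618,0.005,0.3,0,0,0,0.1],[-0.618,0.005,0.3,0,0,0,0.1],[-0.618,0.005,0.3,0,0,0,0.1],[-0.618,0.005,0.3,0,0,0,0.1],[-0.618,0.005,0.3,0,0,0,0.1],[-0.618,0.005,0.4,0,0,0,0.1],[-0.618,0.005,0.46,0,0,0,0.1],[-0.618,0.005,0.516,0,0,0,0.1],[-0.618,0.005,0.516,0,0,0,-0.1],[-0.618,0.005,0.516,0,0,0,-0.1]]

```text
time_s: 2.1
ee_pos: [0.5736, 0.3422, 0.1715]
eef_rot: [3.141, 0.001, -3.141]
force: [0.5, 0.4, 0.6]
grip_width: 0.0431
grip_force: 0.0
```

play_rows:
  motion:
    - [[0,-0.06,0,0,0,0,-0.1],[0,-0.11,0.01,0,0,0,-0.1],[0,-0.16,0.025,0,0,0,-0.1],[0,-0.2,0.045,0,0,0,-0.1],[0,-0.235,0.065,0,0,0,-0.1],[0,-0.26,0.08,0,0,0,-0.1],[0,-0.28,0.08,0,0,0,-0.1],[0,-0.29,0.08,0,0,0,-0.1],[0,-0.29,0.08,0,0,0,-0.1]]

```text
time_s: 3.0
ee_pos: [0.5739, 0.2693, 0.151]
eef_rot: [3.141, 0.0, 3.141]
force: [0.1, 0.1, 0.6]
grip_width: 0.0425
grip_force: 0.0
```

play_rows:
  motion:
    - [[0,-0.015,0,0,0,0,-0.1],[0,-0.025,0,0,0,0,-0.1],[0,-0.03,0,0,0,0,-0.1],[0,-0.03,0,0,0,0,-0.1]]

```text
time_s: 3.4
ee_pos: [0.5738, 0.2618, 0.1508]
eef_rot: [3.142, 0.0, 3.141]
force: [0.1, 0.7, -0.2]
grip_width: 0.0423
grip_force: 0.0
```

```bash
python3 - <<'E'
from h import *
import pickle
c=grab('scene'); P=cloud(c); im=c['frame'].astype(int)
cv2.imwrite('pics/s2.png',np.hstack([cv2.resize(c['frame'][60:190,330:470,::-1],(400,371)),cv2.resize(grab('wrist')['frame'][240:400,200:440,::-1],(400,371))]))
E
```

```text
(no output)
```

View pics/s2.png

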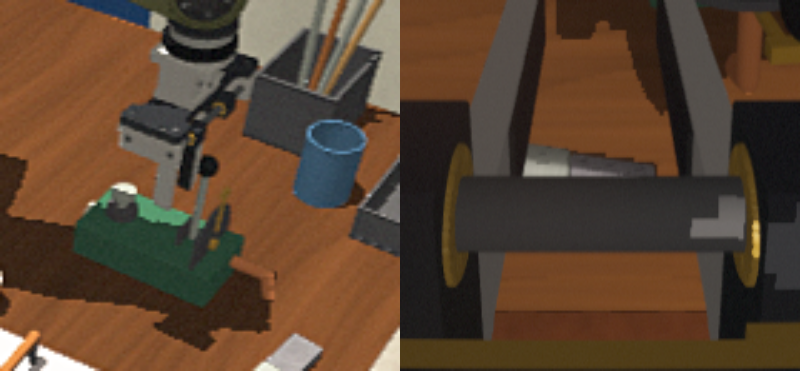

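```bash
python3 - <<'E'
from h import *
import pickle
o=get_obs();print(o['ee_pos'],o['eef_rot'])
for n in('top','scene'):
    c=grab(n);P=cloud(c); X,Y,Z=P[...,0],P[...,1],P[...,2]
    T=np.linalg.inv(c['T'])
    for nm,p in(('tcp',o['ee_pos']),('knob0',[.573,.343,.16]),('shut',[.573,.2775,.14])):
        q=T[:3,:3]@p+T[:3,3]; uv,_=cv2.projectPoints(np.array([[q[0],-q[1],-q[2]]]),np.zeros(3),np.zeros(3),c['camera_matrix'],np.float64(c['D'])); print(n,nm,uv.ravel().round(1))
    im=c['frame'].astype(int).max(2); 
    reg=(im<60)&(X>.54)&(X<.62)&(Y>.2)&(Y<.45)&(Z>.12)&(Z<.18); q=P[reg]; print(len(q), q.mean(0) if len(q) else '')
    for y0 in np.arange(.22,.40,.02):
        q=P[(X>.54)&(X<.61)&(abs(Y-y0)<.01)&(Z>.115)&(Z<.19)]; print(round(y0,2),len(q),q.mean(0).round(3) if len(q) else '')
E
```

```text
[0.57375645 0.2619381  0.15075297] [-3.14158719e+00  1.37680482e-05  3.14146513e+00]
top tcp [191.7 194.2]
top knob0 [162.1 194.1]
top shut [187.5 195.2]
0 
0.22 0 
0.24 0 
0.26 0 
0.28 0 
0.3 0 
0.32 0 
0.34 0 
0.36 0 
0.38 0 
scene tcp [389.5 132.8]
scene knob0 [401.8 118.3]
scene shut [391.2 133. ]
51 [0.57637192 0.32238573 0.16789162]
0.22 8 [0.576 0.229 0.183]
0.24 23 [0.577 0.233 0.181]
0.26 0 
0.28 36 [0.576 0.285 0.178]
0.3 4 [0.584 0.293 0.183]
0.32 0 
0.34 80 [0.581 0.341 0.15 ]
0.36 5 [0.588 0.352 0.153]
0.38 0
```

play_rows:
  motion:
    - [[0,0,-0.18,0,0,0,-1],[0,0,-0.28,0,0,0,-1],[0,0.2,-0.28,0,0,0,-1],[0,0.4,-0.28,0,0,0,-1],[0,0.5,-0.28,0,0,0,-1],[0,0.5,-0.28,0,0,0,-1],[0,0.5,-0.1,0,0,0,-1],[0,0.5,0.03,0,0,0,-1],[0,0.5,0.03,0,0,0,-1]]

```text
time_s: 4.5
ee_pos: [0.5722, 0.3851, 0.1384]
eef_rot: [-3.137, -0.007, 3.141]
force: [0.3, 0.1, -0.1]
grip_width: 0.0004
grip_force: 0.0
```

play_rows:
  motion:
    - [[0,-0.03,0,0,0,0,-1],[0,-0.06,0,0,0,0,-1],[0,-0.09,0,0,0,0,-1],[0,-0.12,0,0,0,0,-1],[0,-0.14,0,0,0,0,-1],[0,-0.14,0,0,0,0,-1]]

```text
time_s: 5.1
ee_pos: [0.5749, 0.3513, 0.1461]
eef_rot: [3.139, 0.004, 3.141]
force: [0.8, 1.1, 5.3]
grip_width: 0.0009
grip_force: 2.0
```

```bash
python3 - <<'E'
from h import *
c=grab('scene')
cv2.imwrite('pics/s3.png',cv2.resize(c['frame'][60:190,330:470,::-1],(600,557)))
o=get_obs();print(o['ee_pos'],o['force'],o['grip_width'])
E
```

```text
[0.57478981 0.35143791 0.14594658] [1.13256459 0.77093094 5.46381193] 0.00042691131847076764
```

View pics/s3.png

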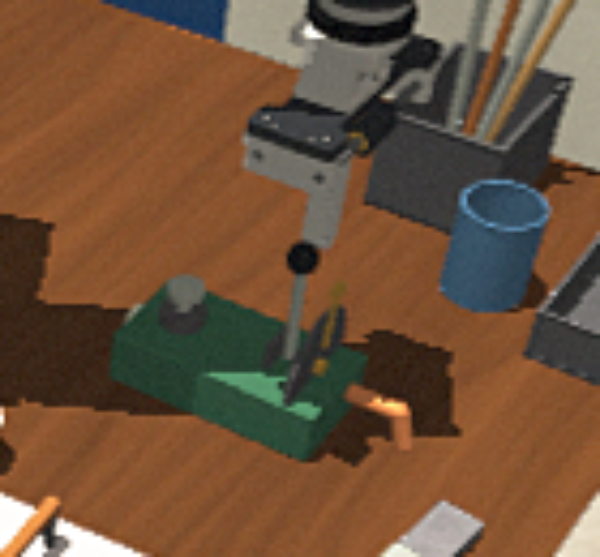

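play_rows:
  motion:
    - [[0,-0.03,0.0,0,0,0,-1],[0,-0.06,0.01,0,0,0,-1],[0,-0.09,0.02,0,0,0,-1],[0,-0.12,0.03,0,0,0,-1],[0,-0.15,0.04,0,0,0,-1],[0,-0.18,0.05,0,0,0,-1],[0,-0.18,0.05,0,0,0,-1]]

```text
time_s: 5.85
ee_pos: [0.574, 0.3058, 0.1312]
eef_rot: [3.142, 0.0, 3.14]
force: [-0.3, 0.4, -0.7]
grip_width: 0.0004
grip_force: 0.0
```

```bash
python3 - <<'E'
from h import *
o=get_obs();print(o['ee_pos'],o['force'],o['grip_width'])
c=grab('scene');im=c['frame'].astype(int).max(2);P=cloud(c); X,Y,Z=P[...,0],P[...,1],P[...,2]
reg=(im<70)&(X>.54)&(X<.62)&(Y>.2)&(Y<.45)&(Z>.11)&(Z<.19)
v,u=np.where(reg);print(len(u),u.mean(),v.mean(),P[reg].mean(0),P[reg].min(0),P[reg].max(0))
for y0 in np.arange(.22,.40,.01):
    q=P[(X>.54)&(X<.61)&(abs(Y-y0)<.005)&(Z>.1)&(Z<.19)]; print(round(y0,2),len(q),q.min(0).round(3) if len(q) else '',q.max(0).round(3) if len(q) else '')
E
```

```text
[0.5739759  0.30576809 0.13116471] [-0.2602785   0.3686823  -0.68178314] 0.00038192281448324943
48 393.625 130.5 [0.57724956 0.28351062 0.14833014] [0.56315563 0.27198959 0.11175245] [0.59849464 0.34142006 0.15881628]
0.22 0  
0.23 0  
0.24 0  
0.25 0  
0.26 0  
0.27 4 [0.57  0.272 0.142] [0.579 0.274 0.149]
0.28 32 [0.563 0.275 0.139] [0.587 0.285 0.159]
0.29 43 [0.566 0.285 0.144] [0.588 0.295 0.19 ]
0.3 37 [0.564 0.295 0.111] [0.585 0.305 0.189]
0.31 18 [0.577 0.305 0.102] [0.601 0.315 0.188]
0.32 10 [0.579 0.315 0.1  ] [0.599 0.323 0.189]
0.33 5 [0.596 0.327 0.101] [0.599 0.334 0.112]
0.34 18 [0.596 0.336 0.101] [0.605 0.344 0.137]
0.35 8 [0.596 0.345 0.104] [0.606 0.351 0.139]
0.36 0  
0.37 2 [0.597 0.366 0.101] [0.599 0.368 0.103]
0.38 0  
0.39 0
```

play_rows:
  motion:
    - [[0,-0.02,0.01,0,0,0,-1],[0,-0.035,0.01,0,0,0,-1],[0,-0.045,0.01,0,0,0,-1],[0,-0.045,0.01,0,0,0,-1]]

```text
time_s: 6.3
ee_pos: [0.5737, 0.2969, 0.1287]
eef_rot: [3.139, 0.001, -3.141]
force: [-0.4, 8.7, 3.6]
grip_width: 0.0009
grip_force: 3.9
```

play_rows:
  motion:
    - [[0,-0.015,0.0,0,0,0,-1],[0,-0.025,0,0,0,0,-1],[0,-0.03,0,0,0,0,-1],[0,-0.03,0,0,0,0,-1]]

```text
time_s: 6.7
ee_pos: [0.5737, 0.2941, 0.1305]
eef_rot: [3.131, 0.004, -3.139]
force: [-1.2, 34.5, 9.2]
grip_width: 0.0003
grip_force: 15.1
```

play_rows:
  motion:
    - [[0,0.06,0,0,0,0,-1],[0,0.06,-0.2,0,0,0,-1],[0,0.06,-0.4,0,0,0,-1],[0,0.06,-0.5,0,0,0.02,0],[0,-0.2,-0.5,0,0,0.12,0],[0,-0.4,-0.5,0,0,0.12,0],[0,-0.6,-0.5,0,0,0.12,0],[0,-0.8,-0.5,0,0,0.12,0],[0,-0.8,-0.5,0,0,0.12,0],[0,-0.8,-0.5,0,0,0.12,0]]

```text
time_s: 7.7
ee_pos: [0.5737, 0.0863, 0.2532]
eef_rot: [-3.141, -0.0, 2.385]
force: [-0.5, 0.2, -0.0]
grip_width: 0.0468
grip_force: 0.0
```

```bash
python3 - <<'E'
from h import *
for n in('scene','top'):
    c=grab(n);im=c['frame'].astype(int).max(2);P=cloud(c); X,Y,Z=P[...,0],P[...,1],P[...,2]
    reg=(X>.54)&(X<.60)&(Y>.22)&(Y<.45)&(Z>.12)&(Z<.19)&(im<90)
    print(n,reg.sum(),P[reg].mean(0).round(4),P[reg].min(0).round(3),P[reg].max(0).round(3))
    r=c['frame'].astype(int); br=(r[...,0]>r[...,1]*1.25)&(r[...,1]>r[...,2]*1.5)&(X>.56)&(X<.62)&(Y>.3)&(Y<.4)&(Z>.12)
    print('brass',P[br].round(3).tolist())
plan(([.544,-.0075,.19],1.647),([.544,-.0075,.105],1.647))
E
```

```text
scene 44 [0.5768 0.2747 0.1451] [0.565 0.267 0.132] [0.586 0.287 0.156]
brass [[0.603, 0.352, 0.137], [0.601, 0.342, 0.138], [0.604, 0.344, 0.138], [0.605, 0.349, 0.135], [0.598, 0.342, 0.132], [0.603, 0.337, 0.137], [0.605, 0.342, 0.135], [0.6, 0.339, 0.131], [0.603, 0.34, 0.131], [0.604, 0.346, 0.128], [0.602, 0.346, 0.123]]<stdin>:5: RuntimeWarning: Mean of empty slice.
  ret = um.true_divide(
Traceback (most recent call last):
ValueError: zero-size array to reduction operation minimum which has no identity
```

```bash
python3 - <<'E'
from h import *
plan(([.544,-.0075,.18],1.647),([.544,-.0075,.105],1.647))
E
```

```text
row [-0.1765, -0.3625, 0.2923] [-0.0001, -0.0, 0.1181]
row [-0.1766, -0.3625, 0.5923] [-0.0001, -0.0, 0.1181]
```

play_rows:
  motion:
    - [[-0.176,-0.362,0.2,0,0,0.118,0],[-0.176,-0.362,0.2,0,0,0.118,0],[-0.176,-0.362,0.29,0,0,0.118,0],[-0.176,-0.362,0.29,0,0,0.118,0],[-0.176,-0.362,0.29,0,0,0.118,0],[-0.176,-0.362,0.29,0,0,0.118,0],[-0.176,-0.362,0.4,0,0,0.118,0],[-0.176,-0.362,0.5,0,0,0.118,0],[-0.176,-0.362,0.59,0,0,0.118,0],[-0.176,-0.362,0.59,0,0,0.118,0]]

```text
time_s: 8.8
ee_pos: [0.5426, -0.0068, 0.1031]
eef_rot: [-3.137, -0.001, 1.652]
force: [-0.9, 0.5, 0.2]
grip_width: 0.0474
grip_force: 0.0
```

play_rows:
  motion:
    - [[0,0,0,0,0,0,-1],[0,0,0,0,0,0,-1],[0,0,0,0,0,0,-1],[0,0,0,0,0,0,-1],[0,0,0,0,0,0,-1],[0,0,0,0,0,0,-1]]
  grip_force: 50

```text
time_s: 9.4
ee_pos: [0.5439, -0.008, 0.106]
eef_rot: [3.141, 0.0, 1.646]
force: [-0.6, -0.0, -0.5]
grip_width: 0.0024
grip_force: 0.0
```

```bash
python3 - <<'E'
from h import *
o=get_obs();p=o['ee_pos'];print(p)
c=grab('scene');T=np.linalg.inv(c['T'])
pr=lambda p:(lambda q:cv2.projectPoints(np.array([[q[0],-q[1],-q[2]]]),np.zeros(3),np.zeros(3),c['camera_matrix'],np.float64(c['D']))[0].ravel())(T[:3,:3]@p+T[:3,3])
im=cv2.resize(c['frame'][120:250,270:400,::-1],(600,600),interpolation=cv2.INTER_CUBIC);s=600/130
for q,col in((p,(0,0,255)),(p-[0,0,.019],(255,0,0)),(p+[0,0,.078],(0,255,0))):
    u=pr(q);print(u);cv2.circle(im,(int((u[0]-270+.5)*s),int((u[1]-120+.5)*s)),4,col,-1)
cv2.imwrite('pics/s4.png',im)
E
```

```text
[ 0.543918   -0.00797251  0.10597078]
[333.54370656 186.88639512]
[333.39035174 191.30499285]
[334.21574802 167.52121546]
```

View pics/s4.png

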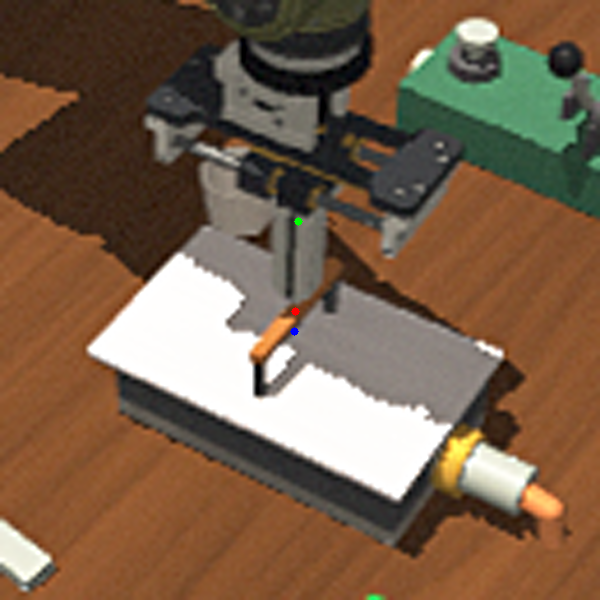

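The picture shows the closed fingertips at about (298,300), ending just above the handle bar at (298,312). So the real tool sits roughly 20 mm higher than reported. I'll measure that offset.

```bash
python3 - <<'E'
from h import *
o=get_obs();p=o['ee_pos']
c=grab('scene');P=cloud(c);X,Y,Z=P[...,0],P[...,1],P[...,2]
f=c['frame'].astype(int);gr=(abs(f[...,0]-f[...,2])<30)
m=(abs(X-p[0])<.04)&(abs(Y-p[1])<.03)&(Z>.1)&(Z<.30)
for z0 in np.arange(.1,.24,.006):
    q=P[m&(abs(Z-z0)<.003)&gr]; print(round(z0,3),len(q),q.min(0).round(3) if len(q) else '',q.max(0).round(3) if len(q) else '')
E
```

```text
0.1 2 [ 0.55  -0.028  0.101] [0.553 0.002 0.102]
0.106 5 [ 0.549 -0.036  0.104] [0.555 0.018 0.106]
0.112 0  
0.118 0  
0.124 4 [ 0.542 -0.019  0.122] [ 0.548 -0.014  0.126]
0.13 10 [ 0.533 -0.018  0.128] [ 0.554 -0.013  0.132]
0.136 16 [ 0.534 -0.018  0.133] [0.558 0.001 0.139]
0.142 15 [ 0.532 -0.019  0.139] [ 0.558 -0.     0.145]
0.148 17 [ 0.534 -0.02   0.145] [ 0.558 -0.002  0.151]
0.154 18 [ 0.532 -0.018  0.151] [ 0.559 -0.001  0.157]
0.16 12 [ 0.531 -0.019  0.157] [ 0.558 -0.008  0.163]
0.166 22 [ 0.532 -0.019  0.164] [ 0.558 -0.001  0.169]
0.172 10 [ 0.535 -0.017  0.169] [ 0.559 -0.006  0.174]
0.178 18 [ 0.536 -0.017  0.175] [0.558 0.002 0.181]
0.184 15 [ 0.536 -0.018  0.181] [ 0.558 -0.004  0.187]
0.19 16 [ 0.536 -0.018  0.187] [0.559 0.    0.193]
0.196 16 [ 0.536 -0.019  0.193] [ 0.559 -0.003  0.199]
0.202 5 [ 0.543 -0.018  0.199] [ 0.559 -0.006  0.204]
0.208 1 [ 0.56  -0.014  0.207] [ 0.56  -0.014  0.207]
0.214 0  
0.22 2 [ 0.567 -0.006  0.22 ] [ 0.568 -0.002  0.221]
0.226 7 [ 0.544 -0.038  0.225] [ 0.571 -0.008  0.229]
0.232 23 [ 0.509 -0.038  0.23 ] [0.584 0.018 0.235]
0.238 28 [ 0.505 -0.038  0.235] [0.584 0.02  0.24 ]
```

play_rows:
  motion:
    - [[0,0,-0.06,0,0,0,0],[0,0,-0.06,0,0,0,0],[0,0,-0.06,0,0,0,0],[0,0,-0.06,0,0,0,0],[0,0,-0.06,0,0,0,0],[0,0,0,0,0,0,0],[0,0,0.05,0,0,0,0],[0,0,0.08,0,0,0,0],[0,0,0.08,0,0,0,0],[0,0,0.08,0,0,0,0]]

```text
time_s: 10.5
ee_pos: [0.5439, -0.0079, 0.0859]
eef_rot: [-3.142, 0.0, 1.646]
force: [-0.5, -1.0, -0.5]
grip_width: 0.047
grip_force: 0.0
```

play_rows:
  motion:
    - [[0,0,0.03,0,0,0,0],[0,0,0.055,0,0,0,0],[0,0,0.055,0,0,0,-1],[0,0,0.055,0,0,0,-1],[0,0,0.055,0,0,0,-1],[0,0,0.055,0,0,0,-1],[0,0,0.055,0,0,0,-1]]
  grip_force: 50

```text
time_s: 11.2
ee_pos: [0.544, -0.0079, 0.0722]
eef_rot: [3.141, 0.0, 1.646]
force: [-1.9, 0.2, 1.6]
grip_width: 0.0115
grip_force: 50.0
```

```bash
python3 - <<'E'
from h import *
import pickle
c=pickle.load(open('w1.pkl','rb'));P=cloud(c);f=c['frame'].astype(int)
for n,(u,v) in dict(table=(300,50),console=(310,240),cover=(100,220),plunger=(319,212),cup=(187,150)).items(): print(n,P[v-2:v+3,u-2:u+3].reshape(-1,3).mean(0).round(4))
E
```

```text
table [0.2443 0.3101 0.0008]
console [0.525  0.3247 0.0506]
cover [0.4869 0.0138 0.069 ]
plunger [0.4678 0.3388 0.0868]
cup [0.3906 0.1285 0.006 ]
```

play_rows:
  motion:
    - [[0,0,-0.06,0,0,0,-1],[0,0,-0.14,0,0,0,-1],[0,0,-0.22,0,0,0,-1],[0,0,-0.26,0,0,0,-1],[0.1,0.02,-0.26,0,0,0,-1],[0.25,0.06,-0.26,0,0,0,-1],[0.4,0.09,-0.26,0,0,0,-1],[0.55,0.12,-0.26,0,0,0,-1],[0.68,0.15,-0.26,0,0,0,-1],[0.742,0.16,-0.26,0,0,0,-1]]

```text
time_s: 12.2
ee_pos: [0.5693, 0.1825, 0.1359]
eef_rot: [-3.14, -0.0, 1.648]
force: [0.8, 0.1, -6.4]
grip_width: 0.0114
grip_force: 50.0
```

play_rows:
  motion:
    - [[0,0,0,0,0,0,-1],[0,0,0,0,0,0,-1],[0,0,0.1,0,0,0,-1],[0,0,0.2,0,0,0,-1],[0,0,0.3,0,0,0,-1],[0,0,0.4,0,0,0,-1],[0,0,0.46,0,0,0,-1],[0,0,0.49,0,0,0,-1],[0,0,0.49,0,0,0,-1]]

```text
time_s: 13.1
ee_pos: [0.5697, 0.1795, 0.0141]
eef_rot: [-3.141, 0.0, 1.645]
force: [-0.4, 0.1, -6.2]
grip_width: 0.0113
grip_force: 50.0
```

play_rows:
  motion:
    - [[0,0,0.008,0,0,0,-1],[0,0,0.012,0,0,0,-1],[0,0,0.012,0,0,0,-1]]

```text
time_s: 13.4
ee_pos: [0.5702, 0.1801, 0.0122]
eef_rot: [3.14, -0.0, 1.646]
force: [0.6, -0.1, -4.1]
grip_width: 0.0117
grip_force: 50.0
```

play_rows:
  motion:
    - [[0,0,0,0,0,0,0],[0,0,0,0,0,0,0],[0,0,0,0,0,0,0],[0,0,-0.1,0,0,0,0],[0,0,-0.3,0,0,0,0],[0,0,-0.5,0,0,0,0],[0,0,-0.7,0,0,0,0],[-0.2,0,-0.8,0,0,0,0],[-0.4,0,-0.8,0,0,0,0],[-0.6,0,-0.8,0,0,0,0]]
  grip_force: 40

```text
time_s: 14.4
ee_pos: [0.5809, 0.0345, 0.213]
eef_rot: [3.139, 0.0, 1.647]
force: [1.0, 0.0, -0.6]
grip_width: 0.047
grip_force: 0.0
```

```bash
cat > m.py <<'E'
from h import *
import sys
for n in('top','scene'):
    c=grab(n);P=cloud(c); im=c['frame'].astype(int); r,g,b=im[...,0],im[...,1],im[...,2]; X,Y,Z=P[...,0],P[...,1],P[...,2]
    def show(nm,m,z,mina=60):
        m=m.astype(np.uint8); k,l,s,_=cv2.connectedComponentsWithStats(m)
        for i in range(1,k):
            if s[i,4]<mina: continue
            v,u=np.where(l==i); q=onz(c,np.c_[u,v],z); rc=cv2.minAreaRect(np.float32(q[:,:2]*1000))
            # tang end: narrow end sign along long axis
            ang=rc[2] if rc[1][0]>rc[1][1] else rc[2]-90
            ax=np.array([np.cos(np.radians(ang)),np.sin(np.radians(ang))]); e=(q[:,:2]*1000-rc[0])@ax
            print(n,nm,s[i,4],'px',int(u.mean()),int(v.mean()),'c',np.round(rc[0],1),np.round(rc[1],1),'long axis',round(ang,1),'skew',round(e.mean(),1),'z',np.median(Z[l==i]).round(4))
    A=(X>.38)&(X<.70)&(Y>-.36)&(Y<-.1)
    show('blank',A&(abs(r-b)<45)&(r>110)&(Z<.03)&(Z>.006),.014)
    show('stub',A&(Z>.028)&(Z<.04),.035,20)
    show('rim',(X>.4)&(X<.68)&(Y>-.12)&(Y<.1)&(Z>.053)&(Z<.068),.060,100)
    show('inhearth',(X>.44)&(X<.65)&(Y>-.065)&(Y<.05)&(abs(r-b)<45)&(r>140)&(Z<.045)&(Z>.02),.029)
    show('cover',(r>170)&(X>.40)&(X<.73)&(Y>.07)&(Y<.28)&(Z>.0)&(Z<.02),.008,500)
    show('handle',(r>g*1.3)&(X>.5)&(X<.64)&(Y>.1)&(Y<.25)&(Z>.03)&(Z<.08),.051)
E
python3 m.py
```

```text
top blank 169 px 358 197 c [ 582.1 -221.8] [22.2 80.2] long axis -1.8 skew 3.4 z 0.0145
top blank 175 px 356 237 c [ 453.3 -210.4] [24.8 77.6] long axis -1.6 skew 4.7 z 0.0144
top stub 82 px 385 220 c [ 508.7 -299.1] [31.  27.8] long axis 89.3 skew -0.7 z 0.0358
top rim 373 px 300 205 c [554.5 -28. ] [ 89.1 232.7] long axis -0.4 skew 0.3 z 0.0606
scene blank 164 px 269 237 c [ 456.5 -213.4] [26.5 79.3] long axis -5.5 skew 5.1 z 0.0146
scene blank 193 px 301 261 c [ 584.3 -223.3] [26.3 78.3] long axis -4.6 skew 5.0 z 0.0144
scene stub 106 px 261 262 c [ 513.8 -301.4] [30.  35.4] long axis -35.4 skew 0.3 z 0.0355
scene rim 681 px 337 200 c [560.2  -6.2] [238.8 132.7] long axis 3.6 skew -1.0 z 0.0595
scene handle 80 px 372 170 c [573.2 175.7] [ 12.2 107.9] long axis -85.5 skew -0.8 z 0.0506
```

```bash
python3 - <<'E'
from h import *
plan(([.50,-.12,.27],-.055))
E
```

```text
row [-0.5794, -0.3651, -0.2317] [0.0002, -0.0, 0.2699]
```

play_rows:
  motion:
    - [[-0.1,-0.06,-0.23,0,0,0.27,0.1],[-0.2,-0.12,-0.23,0,0,0.27,0.1],[-0.3,-0.2,-0.23,0,0,0.27,0.1],[-0.4,-0.28,-0.23,0,0,0.27,0.1],[-0.58,-0.365,-0.23,0,0,0.27,0.1],[-0.58,-0.365,-0.23,0,0,0.27,0.1],[-0.58,-0.365,-0.23,0,0,0.27,0.1],[-0.58,-0.365,-0.23,0,0,0.27,0.1],[-0.58,-0.365,-0.23,0,0,0.27,0.1],[-0.58,-0.365,-0.23,0,0,0.27,0.1]]

```text
time_s: 15.5
ee_pos: [0.5007, -0.1151, 0.2692]
eef_rot: [3.142, -0.0, 0.14]
force: [0.0, 0.5, 0.3]
grip_width: 0.0517
grip_force: 0.0
```

play_rows:
  motion:
    - [[0,0,0,0,0,0.045,0.1],[0,0,0,0,0,0.045,0.1],[0,0,0,0,0,0.045,0.1]]

```text
time_s: 15.8
ee_pos: [0.5007, -0.1152, 0.2692]
eef_rot: [-3.142, -0.0, -0.138]
force: [-0.1, 0.2, -0.2]
grip_width: 0.0517
grip_force: 0.0
```

```bash
python3 - <<'E'
from h import *
import pickle
o=get_obs();print(o['ee_pos'],o['eef_rot'])
c=grab('wrist');pickle.dump(c,open('w2.pkl','wb'));save(c,'w2.png',1.25)
E
```

```text
[ 0.50071233 -0.11516852  0.26919487] [-3.14155667e+00 -4.10162863e-04 -1.38384229e-01]
```

View pics/w2.png

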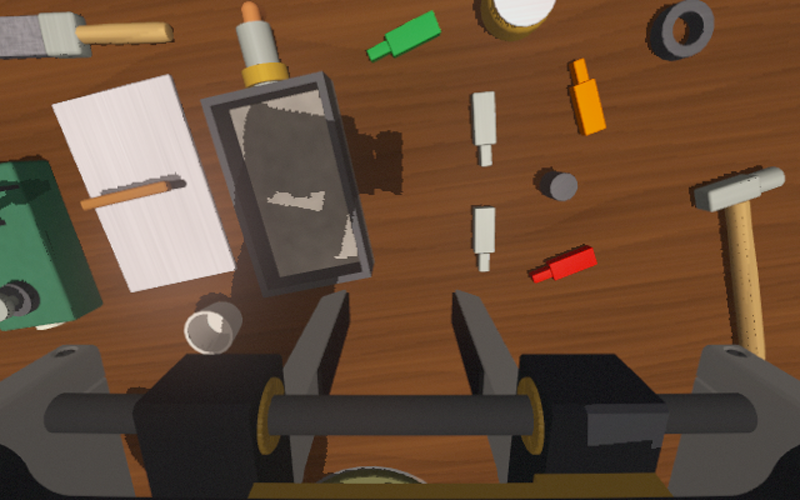

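The wrist view shows the open, empty hearth at (287,180), the cover flat at (145,183), and exactly two grey tanged blanks at (484,125) and (484,238). Their tangs point to the robot.

```bash
python3 - <<'E'
from h import *
import pickle
c=pickle.load(open('w2.pkl','rb'));P=cloud(c);im=c['frame'].astype(int);r,g,b=im[...,0],im[...,1],im[...,2];X,Y,Z=P[...,0],P[...,1],P[...,2]
def show(nm,m,z,mina=200):
    k,l,s,_=cv2.connectedComponentsWithStats(m.astype(np.uint8))
    for i in range(1,k):
        if s[i,4]<mina: continue
        v,u=np.where(l==i); q=onz(c,np.c_[u,v],z); rc=cv2.minAreaRect(np.float32(q[:,:2]*1000))
        print(nm,s[i,4],'px',int(u.mean()),int(v.mean()),np.round(rc[0],1),np.round(rc[1],1),round(rc[2],1),'z',np.median(Z[l==i]).round(4))
print('fingers')
A=(X>.35)&(X<.72)&(Y>-.36)&(Y<-.1)
show('blank',A&(abs(r-b)<45)&(r>110)&(Z<.03)&(Z>.006),.014)
show('rim',(X>.4)&(X<.68)&(Y>-.12)&(Y<.085)&(Z>.055)&(Z<.066),.060)
show('floor',(X>.4)&(X<.68)&(Y>-.12)&(Y<.085)&(Z>.01)&(Z<.02),.015,50)
show('cover',(r>150)&(Y>.07)&(Y<.3)&(Z>.0)&(Z<.02)&(abs(r-b)<40),.008,800)
show('handle',(r>g*1.3)&(Y>.1)&(Y<.25)&(X>.45)&(X<.66)&(Z>.035)&(Z<.08),.051)
v=slice(225,330)
u=slice(220,420); q=P[v,u].reshape(-1,3); q=q[(q[:,2]>.1)]; 
print('fingertip low z (wrist)',np.sort(q[:,2])[:5])
plan(([.589,-.222,.10],-.05))
E
```

```text
fingers
blank 840 px 387 99 [ 584.2 -223.4] [23.6 79.6] 87.6 z 0.0145
blank 687 px 387 188 [ 456.3 -213.5] [22.9 79.6] 85.2 z 0.0145
rim 3580 px 228 143 [547.9  -5.7] [216.4 127.9] 3.8 z 0.0604
floor 67 px 299 44 [ 675.8 -113. ] [ 8.9 13.8] 4.9 z 0.0146
floor 9957 px 236 146 [ 5.471e+02 -4.000e-01] [202.8 105.8] 3.8 z 0.0155
cover 14084 px 116 145 [570.2 178.8] [234.1 144.8] 4.4 z 0.0084
handle 610 px 100 155 [570.4 176.3] [ 11.2 105.9] 4.5 z 0.0509
fingertip low z (wrist) [0.28491326 0.28543476 0.28544321 0.28544694 0.28557392]
row [0.4066, 0.3763, 0.6768] [-0.0, -0.0001, -0.0133]
```

play_rows:
  motion:
    - [[0.2,0.19,0.2,0,0,-0.0153,0.06],[0.41,0.381,0.4,0,0,-0.0153,0.06],[0.41,0.381,0.6,0,0,-0.0153,0.06],[0.41,0.381,0.8,0,0,-0.0153,0.06],[0.41,0.381,0.9,0,0,-0.0153,0.06],[0.41,0.381,0.9,0,0,-0.0153,0.06],[0.41,0.381,0.9,0,0,-0.0153,0.06]]

```text
time_s: 16.55
ee_pos: [0.5873, -0.2233, 0.0396]
eef_rot: [-3.139, 0.007, -0.037]
force: [0.6, 0.4, 0.4]
grip_width: 0.0498
grip_force: 0.0
```

```bash
python3 - <<'E'
from h import *
plan(([.590,-.2232,-.011],-.042))
E
python3 m.py | grep blank
```

```text
row [0.012, -0.0003, 0.2024] [-0.0004, 0.0011, 0.0008]
```

play_rows:
  motion:
    - [[0,0,0.08,0,0,0,0.06],[0,0,0.15,0,0,0,0.06],[0,0,0.2,0,0,0,0.06],[0,0,0.22,0,0,0,0.06],[0,0,0.22,0,0,0,0.06]]

```text
time_s: 17.15
ee_pos: [0.5894, -0.224, -0.0103]
eef_rot: [3.141, -0.001, -0.04]
force: [-0.7, 0.4, 0.1]
grip_width: 0.0499
grip_force: 0.0
```

play_rows:
  motion:
    - [[0,0,0,0,0,0,-1],[0,0,0,0,0,0,-1],[0,0,0,0,0,0,-1],[0,0,0,0,0,0,-1],[0,0,0,0,0,0,-1]]
  grip_force: 40

```text
time_s: 17.65
ee_pos: [0.5894, -0.2241, -0.0106]
eef_rot: [3.141, -0.001, -0.04]
force: [-1.9, 1.3, 4.2]
grip_width: 0.0235
grip_force: 40.0
```

play_rows:
  motion:
    - [[0,0,-0.1,0,0,0,-1],[0,0,-0.25,0,0,0,-1],[0,0,-0.4,0,0,0,-1],[0,0,-0.5,0,0,0,-1],[0,-0.2,-0.5,0,0,-0.0169,-1],[0.014,-0.4,-0.5,0,0,-0.0169,-1],[0.014,-0.6,-0.5,0,0,-0.0169,-1],[0.014,-0.8,-0.5,0,0,-0.0169,-1],[0.014,-0.889,-0.5,0,0,-0.0169,-1],[0.014,-0.889,-0.5,0,0,-0.0169,-1]]

```text
time_s: 18.65
ee_pos: [0.6015, 0.0009, 0.1138]
eef_rot: [-3.141, 0.0, 0.069]
force: [1.0, -1.0, -1.7]
grip_width: 0.0232
grip_force: 40.0
```

```bash
python3 - <<'E'
from h import *
o=get_obs();print(o['ee_pos'],o['eef_rot'],o['grip_width'],o['grip_force'])
plan(([.6017,-.0021,.0065],.066))
E
python3 m.py | grep blank
```

```text
[0.60149191 0.00090805 0.11383983] [-3.14129710e+00  3.06861268e-04  6.93313011e-02] 0.02318917003087207 39.99985992908478
row [0.0001, 0.0122, 0.4294] [-0.0, 0.0, 0.0005]
top blank 177 px 356 237 c [ 453.3 -210.4] [24.8 77.6] long axis -1.6 skew 4.8 z 0.015
scene blank 163 px 269 237 c [ 456.3 -213.4] [26.5 78.9] long axis -5.5 skew 5.2 z 0.0143
```

play_rows:
  motion:
    - [[0,0.012,0.1,0,0,0,-1],[0,0.012,0.2,0,0,0,-1],[0,0.012,0.3,0,0,0,-1],[0,0.012,0.38,0,0,0,-1],[0,0.012,0.42,0,0,0,-1],[0,0.012,0.434,0,0,0,-1],[0,0.012,0.434,0,0,0,-1]]

```text
time_s: 19.45
ee_pos: [0.602, -0.0057, 0.0057]
eef_rot: [3.142, -0.0, 0.065]
force: [0.9, 0.1, -0.9]
grip_width: 0.0235
grip_force: 40.0
```

play_rows:
  motion:
    - [[0,0,0.003,0,0,0,-1],[0,0,0.003,0,0,0,-1],[0,0,0.003,0,0,0,-0.2],[0,0,0.003,0,0,0,0],[0,0,0.003,0,0,0,0],[0,0,-0.1,0,0,0,0],[0,0,-0.25,0,0,0,0],[0,0,-0.4,0,0,0,0],[0,0,-0.48,0,0,0,0],[0,0,-0.48,0,0,0,0]]

```text
time_s: 20.45
ee_pos: [0.6032, -0.0051, 0.1288]
eef_rot: [3.141, -0.005, 0.066]
force: [-0.5, 0.3, -0.6]
grip_width: 0.0469
grip_force: 0.0
```

```bash
python3 - <<'E'
from h import *
o=get_obs();print(o['ee_pos'])
plan(([.462,-.2135,.12],-.08),([.462,-.2135,.04],-.08))
E
```

```text
[ 0.60320703 -0.00511045  0.12876778]
row [-0.6185, 0.7947, 0.0323] [0.0001, -0.0009, 0.0232]
row [-0.6202, 0.7944, 0.3523] [0.0001, -0.0009, 0.0232]
```

play_rows:
  motion:
    - [[-0.15,0.2,0.03,0,0,0.0232,0.06],[-0.3,0.4,0.03,0,0,0.0232,0.06],[-0.45,0.6,0.03,0,0,0.0232,0.06],[-0.617,0.795,0.03,0,0,0.0232,0.06],[-0.617,0.795,0.03,0,0,0.0232,0.06],[-0.617,0.795,0.03,0,0,0.0232,0.06],[-0.617,0.795,0.15,0,0,0.0232,0.06],[-0.617,0.795,0.25,0,0,0.0232,0.06],[-0.617,0.795,0.3,0,0,0.0232,0.06],[-0.617,0.795,0.3,0,0,0.0232,0.06]]

```text
time_s: 21.45
ee_pos: [0.4602, -0.2126, 0.0486]
eef_rot: [-3.14, 0.003, -0.08]
force: [0.2, 0.4, -0.3]
grip_width: 0.05
grip_force: 0.0
```

```bash
python3 - <<'E'
from h import *
plan(([.462,-.2135,-.0105],-.08))
c=grab('wrist');P=cloud(c);im=c['frame'].astype(int);r,b=im[...,0],im[...,2];X,Y,Z=P[...,0],P[...,1],P[...,2]
A=(X>.40)&(X<.72)&(Y>-.27)&(Y<-.16)&(abs(r-b)<45)&(r>90)&(Z<.03)&(Z>.009)
q=P[A];print(len(q), cv2.minAreaRect(np.float32(q[:,:2]*1000)) if len(q) else '')
E
```

```text
row [0.0082, 0.0032, 0.2365] [-0.0002, 0.0005, 0.0001]
2415 ((456.27587890625, -213.6675262451172), (23.272907257080078, 79.59341430664062), 84.86601257324219)
```

Blank 2 is still at (456.3, −213.7), as measured.

play_rows:
  motion:
    - [[0.004,0.004,0.08,0,0,0,0.06],[0.004,0.004,0.16,0,0,0,0.06],[0.004,0.004,0.22,0,0,0,0.06],[0.004,0.004,0.243,0,0,0,0.06],[0.004,0.004,0.243,0,0,0,0.06]]

```text
time_s: 22.0
ee_pos: [0.4622, -0.2145, -0.0099]
eef_rot: [3.142, -0.0, -0.08]
force: [-0.1, -0.0, 0.7]
grip_width: 0.0495
grip_force: 0.0
```

play_rows:
  motion:
    - [[0,0,0,0,0,0,-1],[0,0,0,0,0,0,-1],[0,0,0,0,0,0,-1],[0,0,0,0,0,0,-1],[0,0,-0.02,0,0,0,-1],[0,0,-0.15,0,0,0,-1],[0,0,-0.3,0,0,0,-1],[0,0,-0.45,0,0,0,-1],[0,0,-0.5,0,0,0,-1],[0,0,-0.5,0,0,0,-1]]
  grip_force: 40

```text
time_s: 23.0
ee_pos: [0.4624, -0.2149, 0.116]
eef_rot: [3.14, -0.003, -0.08]
force: [-1.1, 0.7, -1.7]
grip_width: 0.0236
grip_force: 40.0
```

```bash
python3 - <<'E'
from h import *
h=np.array([.5478,-.0057]);t=h-.042*np.array([np.cos(.066),np.sin(.066)])
print(get_obs()['ee_pos'],get_obs()['eef_rot'])
plan(([t[0],t[1],.114],.066),([t[0],t[1],.0047],.066))
c=grab('top');P=cloud(c);X,Y,Z=P[...,0],P[...,1],P[...,2];f=c['frame'].astype(int)
m=(X>.45)&(X<.65)&(abs(Y)<.055)&(Z>.02)&(Z<.04); v,u=np.where(m);print(len(u));
if len(u):
    q=onz(c,np.c_[u,v],.029);print(cv2.minAreaRect(np.float32(q[:,:2]*1000)),np.median(Z[m]))
E
```

```text
[ 0.46243722 -0.21490586  0.11599429] [ 3.14037269e+00 -2.59654673e-03 -8.01324506e-02]
row [0.1071, -0.837, 0.0072] [0.0002, -0.0004, -0.0233]
row [0.106, -0.8376, 0.4444] [0.0002, -0.0004, -0.0233]
320
((549.7012329101562, 0.46723175048828125), (200.10081481933594, 107.61712646484375), 1.740625023841858) 0.028532698261140133
```

play_rows:
  motion:
    - [[0.03,-0.2,0,0,0,-0.0233,-1],[0.06,-0.4,0,0,0,-0.0233,-1],[0.09,-0.6,0,0,0,-0.0233,-1],[0.107,-0.75,0,0,0,-0.0233,-1],[0.107,-0.837,0,0,0,-0.0233,-1],[0.107,-0.837,0,0,0,-0.0233,-1],[0.107,-0.837,0,0,0,-0.0233,-1],[0.107,-0.837,0.1,0,0,-0.0233,-1],[0.107,-0.837,0.2,0,0,-0.0233,-1],[0.107,-0.837,0.2,0,0,-0.0233,-1]]

```text
time_s: 24.05
ee_pos: [0.5031, -0.0091, 0.0614]
eef_rot: [-3.141, 0.006, 0.065]
force: [0.5, 0.4, -1.4]
grip_width: 0.0234
grip_force: 40.0
```

play_rows:
  motion:
    - [[0,0,0.1,0,0,0,-1],[0,0,0.18,0,0,0,-1],[0,0,0.22,0,0,0,-1],[0,0,0.24,0,0,0,-1],[0,0,0.24,0,0,0,-1]]

```text
time_s: 24.55
ee_pos: [0.5058, -0.0086, 0.0056]
eef_rot: [3.141, -0.001, 0.066]
force: [-0.3, 0.1, -0.7]
grip_width: 0.0235
grip_force: 40.0
```

play_rows:
  motion:
    - [[0,0,0.002,0,0,0,-1],[0,0,0.002,0,0,0,-0.2],[0,0,0.002,0,0,0,0],[0,0,0.002,0,0,0,0],[0,0,-0.15,0,0,0,0],[0,0,-0.35,0,0,0,0],[0,0,-0.55,0,0,0,0],[0,0,-0.75,0,0,0,0],[0,0,-0.9,0,0,0,0],[-0.1,0,-0.95,0,0,0,0]]

```text
time_s: 25.55
ee_pos: [0.482, -0.0098, 0.2461]
eef_rot: [3.141, -0.006, 0.066]
force: [-0.9, 0.2, -0.8]
grip_width: 0.0472
grip_force: 0.0
```

```bash
python3 - <<'E'
from h import *
import pickle
c=grab('wrist');pickle.dump(c,open('w3.pkl','wb'));save(c,'w3.png',1.25)
P=cloud(c);im=c['frame'].astype(int);r,g,b=im[...,0],im[...,1],im[...,2];X,Y,Z=P[...,0],P[...,1],P[...,2]
def show(nm,m,z,mina=200):
    k,l,s,_=cv2.connectedComponentsWithStats(m.astype(np.uint8))
    for i in range(1,k):
        if s[i,4]<mina: continue
        v,u=np.where(l==i); q=onz(c,np.c_[u,v],z); rc=cv2.minAreaRect(np.float32(q[:,:2]*1000))
        print(nm,s[i,4],'px',int(u.mean()),int(v.mean()),np.round(rc[0],1),np.round(rc[1],1),round(rc[2],1),'z',np.median(Z[l==i]).round(4))
show('blank',(X>.45)&(X<.65)&(abs(Y)<.05)&(Z>.024)&(Z<.034),.029)
show('rim',(X>.4)&(X<.68)&(Y>-.12)&(Y<.085)&(Z>.055)&(Z<.066),.060)
show('cover',(r>150)&(Y>.07)&(Y<.3)&(Z>.0)&(Z<.02)&(abs(r-b)<40),.008,800)
show('handle',(r>g*1.3)&(Y>.1)&(Y<.25)&(X>.45)&(X<.66)&(Z>.035)&(Z<.08),.051)
print(get_obs()['ee_pos'])
plan(([.5705,.1785,.12],1.647))
E
```

```text
blank 1047 px 323 84 [596.1  -7.2] [78.3 23.1] 3.9 z 0.0296
blank 888 px 320 159 [499.7 -10.6] [78.8 23.2] 3.9 z 0.0295
rim 4086 px 318 114 [548.5  -5.8] [215.9 126.4] 3.8 z 0.0605
cover 8880 px 175 45 [633.  184.1] [107.7 144. ] 4.3 z 0.0085
cover 5106 px 170 143 [508.  197.6] [112.4  97.8] 3.9 z 0.0083
handle 789 px 170 99 [570.1 178.2] [ 11.2 103.2] 4.3 z 0.0512
[ 0.47886337 -0.00989399  0.24641325]
row [0.4134, -0.728, 0.507] [0.0007, -0.0005, -0.2515]
```

View pics/w3.png

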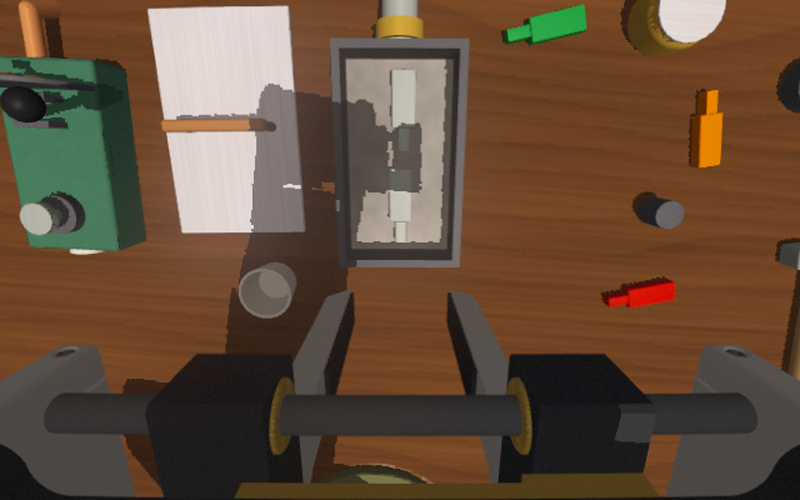

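play_rows:
  motion:
    - [[0.1,-0.1,0,0,0,-0.02,0.1],[0.2,-0.25,0,0,0,-0.045,0.1],[0.3,-0.4,0,0,0,-0.07,0.1],[0.41,-0.55,0,0,0,-0.095,0.1],[0.41,-0.728,0,0,0,-0.12,0.1],[0.41,-0.728,0,0,0,-0.145,0.1],[0.41,-0.728,0,0,0,-0.17,0.1],[0.41,-0.728,0,0,0,-0.195,0.1],[0.41,-0.728,0,0,0,-0.22,0.1],[0.41,-0.728,0,0,0,-0.24,0.1]]

```text
time_s: 26.6
ee_pos: [0.5705, 0.1787, 0.2419]
eef_rot: [-3.141, 0.0, 1.548]
force: [-0.0, -0.8, 0.4]
grip_width: 0.0514
grip_force: 0.0
```

play_rows:
  motion:
    - [[0,0,0.1,0,0,-0.0115,0.1],[0,0,0.3,0,0,-0.0115,0.1],[0,0,0.5,0,0,-0.0115,0.1],[0,0,0.6,0,0,-0.0115,0.1],[0,0,0.6,0,0,-0.0115,0.1],[0,0,0.6,0,0,-0.0115,0.1]]

```text
time_s: 27.2
ee_pos: [0.571, 0.1787, 0.0932]
eef_rot: [3.141, -0.0, 1.614]
force: [0.3, -0.0, 0.9]
grip_width: 0.0517
grip_force: 0.0
```

```bash
python3 - <<'E'
from h import *
print(get_obs()['ee_pos'],get_obs()['eef_rot'])
plan(([.5702,.1801,.0125],1.646))
E
```

```text
[0.57098392 0.17870802 0.09317185] [ 3.14104247e+00 -1.22238753e-04  1.61417045e+00]
row [0.0057, -0.0031, 0.3227] [0.0001, -0.0, -0.0051]
```

play_rows:
  motion:
    - [[0.006,-0.003,0.1,0,0,-0.0051,0.1],[0.006,-0.003,0.2,0,0,-0.0051,0.1],[0.006,-0.003,0.28,0,0,-0.0051,0.1],[0.006,-0.003,0.32,0,0,-0.0051,0.1],[0.006,-0.003,0.32,0,0,-0.0051,0.1],[0.006,-0.003,0.32,0,0,-0.0051,-1],[0.006,-0.003,0.32,0,0,-0.0051,-1],[0.006,-0.003,0.32,0,0,-0.0051,-1],[0.006,-0.003,0.32,0,0,-0.0051,-1],[0.006,-0.003,0.32,0,0,-0.0051,-1]]
  grip_force: 50

```text
time_s: 28.2
ee_pos: [0.5699, 0.1801, 0.0125]
eef_rot: [3.141, -0.0, 1.646]
force: [-0.2, -0.6, -0.3]
grip_width: 0.0152
grip_force: 0.0
```

play_rows:
  motion:
    - [[0,0,-0.1,0,0,0,-1],[0,0,-0.2,0,0,0,-1],[0,0,-0.3,0,0,0,-1],[0,0,-0.4,0,0,0,-1],[0,0,-0.5,0,0,0,-1],[0,0,-0.5,0,0,0,-1],[0,0,-0.5,0,0,0,-1]]

```text
time_s: 28.9
ee_pos: [0.5693, 0.1799, 0.1359]
eef_rot: [-3.14, 0.0, 1.646]
force: [-0.3, 0.6, -6.9]
grip_width: 0.0114
grip_force: 50.0
```

```bash
python3 - <<'E'
from h import *
o=get_obs();print(o['ee_pos'],o['eef_rot'],o['grip_width'])
plan(([.548,-.005,.137],1.637),([.548,-.005,.074],1.637))
c=grab('scene');P=cloud(c);im=c['frame'].astype(int);X,Y,Z=P[...,0],P[...,1],P[...,2]
m=(im.min(2)>120)&(X>.4)&(X<.7)&(Y>.08)&(Y<.28)&(Z>.11)&(Z<.15)
q=P[m];print(len(q));v,u=np.where(m);zz=np.median(q[:,2]);print(zz)
A=np.c_[q[:,:2],np.ones(len(q))];print('tilt',np.linalg.lstsq(A,q[:,2],rcond=None)[0])
print(cv2.minAreaRect(np.float32(onz(c,np.c_[u,v],zz)[:,:2]*1000)))
E
```

```text
[0.56929063 0.17991263 0.13594816] [-3.14030244e+00  2.47569739e-04  1.64617656e+00] 0.011399362124259765
row [-0.7311, -0.1406, -0.0038] [-0.0002, 0.0, 0.0015]
row [-0.7311, -0.1403, 0.2482] [-0.0002, 0.0, 0.0015]
1955
0.12533881252471446
tilt [0.00508146 0.00287054 0.1218268 ]
((571.5086669921875, 178.16587829589844), (232.07586669921875, 147.16358947753906), 4.887714862823486)
```

play_rows:
  motion:
    - [[-0.1,-0.02,0,0,0,0.0015,-1],[-0.2,-0.04,0,0,0,0.0015,-1],[-0.35,-0.07,0,0,0,0.0015,-1],[-0.5,-0.1,0,0,0,0.0015,-1],[-0.62,-0.12,0,0,0,0.0015,-1],[-0.69,-0.13,0,0,0,0.0015,-1],[-0.731,-0.14,0,0,0,0.0015,-1],[-0.731,-0.14,0,0,0,0.0015,-1],[-0.731,-0.14,0.05,0,0,0.0015,-1],[-0.731,-0.14,0.08,0,0,0.0015,-1]]

```text
time_s: 29.95
ee_pos: [0.5481, -0.0038, 0.1154]
eef_rot: [-3.14, -0.0, 1.638]
force: [-0.0, -0.0, -6.5]
grip_width: 0.0115
grip_force: 50.0
```

```bash
python3 - <<'E'
from h import *
o=get_obs();print(o['ee_pos'],o['eef_rot'],o['grip_width'])
plan(([.548,-.005,.081],1.637))
for n in('scene','top'):
    c=grab(n);P=cloud(c);im=c['frame'].astype(int);X,Y,Z=P[...,0],P[...,1],P[...,2]
    m=(im.min(2)>90)&(X>.4)&(X<.7)&(abs(Y)<.12)&(Z>.085)&(Z<.12)
    q=P[m];v,u=np.where(m);zz=np.median(q[:,2]);print(n,len(q),zz,cv2.minAreaRect(np.float32(onz(c,np.c_[u,v],zz)[:,:2]*1000)))
E
```

```text
[ 0.54814076 -0.00382828  0.11543657] [-3.13998780e+00 -3.93177477e-04  1.63777671e+00] 0.011511871584338584
row [-0.0047, -0.0007, 0.1377] [-0.0003, -0.0001, 0.0001]
scene 2548 0.10504815258610245 ((550.6007080078125, -5.2879180908203125), (233.04246520996094, 147.58444213867188), 4.13040018081665)
top 786 0.10377199355426125 ((545.1575927734375, -2.8498153686523438), (232.5250701904297, 142.85638427734375), 3.9524173736572266)
```

play_rows:
  motion:
    - [[-0.005,0,0.05,0,0,0,-1],[-0.006,0,0.09,0,0,0,-1],[-0.006,0,0.12,0,0,0,-1],[-0.006,0,0.135,0,0,0,-1],[-0.006,0,0.135,0,0,0,-1]]

```text
time_s: 30.55
ee_pos: [0.5485, -0.0063, 0.0829]
eef_rot: [-3.141, -0.0, 1.637]
force: [-0.6, -0.6, -6.2]
grip_width: 0.0114
grip_force: 50.0
```

play_rows:
  motion:
    - [[0,0,0.006,0,0,0,-1],[0,0,0.012,0,0,0,-1],[0,0,0.012,0,0,0,-1]]

```text
time_s: 30.85
ee_pos: [0.5487, -0.0063, 0.0805]
eef_rot: [3.141, -0.0, 1.637]
force: [0.0, -0.3, -6.3]
grip_width: 0.0114
grip_force: 50.0
```

play_rows:
  motion:
    - [[0,0,0.006,0,0,0,-1],[0,0,0.012,0,0,0,-1],[0,0,0.012,0,0,0,-1]]

```text
time_s: 31.15
ee_pos: [0.549, -0.0063, 0.0789]
eef_rot: [3.14, 0.0, 1.637]
force: [-5.5, 0.2, 9.3]
grip_width: 0.0113
grip_force: 50.0
```

play_rows:
  motion:
    - [[0,0,-0.003,0,0,0,-1],[0,0,-0.003,0,0,0,-0.2],[0,0,-0.003,0,0,0,0],[0,0,-0.003,0,0,0,0],[0,0,-0.003,0,0,0,0],[0,0,-0.15,0,0,0,0],[0,0,-0.35,0,0,0,0],[-0.3,0,-0.55,0,0,0,0],[-0.5,0,-0.55,0,0,0,0],[-0.7,0,-0.55,0,0,0,0]]

```text
time_s: 32.15
ee_pos: [0.5584, -0.1471, 0.2132]
eef_rot: [3.139, 0.001, 1.638]
force: [0.9, 1.1, -0.4]
grip_width: 0.0467
grip_force: 0.0
```

```bash
python3 - <<'E'
from h import *
o=get_obs();print(o['ee_pos'],o['eef_rot'],o['grip_width'])
for n in('scene','top'):
    c=grab(n);P=cloud(c);im=c['frame'].astype(int);X,Y,Z=P[...,0],P[...,1],P[...,2]
    m=(im.min(2)>90)&(X>.4)&(X<.7)&(Y>-.12)&(Y<.12)&(Z>.058)&(Z<.08)
    q=P[m];v,u=np.where(m);zz=np.median(q[:,2]);print(n,len(q),zz,cv2.minAreaRect(np.float32(onz(c,np.c_[u,v],.068)[:,:2]*1000)),np.linalg.lstsq(np.c_[q[:,:2],np.ones(len(q))],q[:,2],rcond=None)[0][:2])
save(grab('scene'),'s5.png',1.25)
E
```

```text
[ 0.5584196  -0.14705535  0.2132369 ] [3.13862642e+00 1.17610957e-03 1.63803739e+00] 0.04667456512205003
scene 2386 0.06842987512276255 ((550.56396484375, -7.313446044921875), (233.83006286621094, 147.3944091796875), 3.7800328731536865) [-0.00190704  0.00271811]
top 2629 0.06860826333877013 ((549.5940551757812, -4.441009521484375), (239.1464080810547, 143.88113403320312), 3.7487289905548096) [-0.00046576  0.00113574]
```

View pics/s5.png

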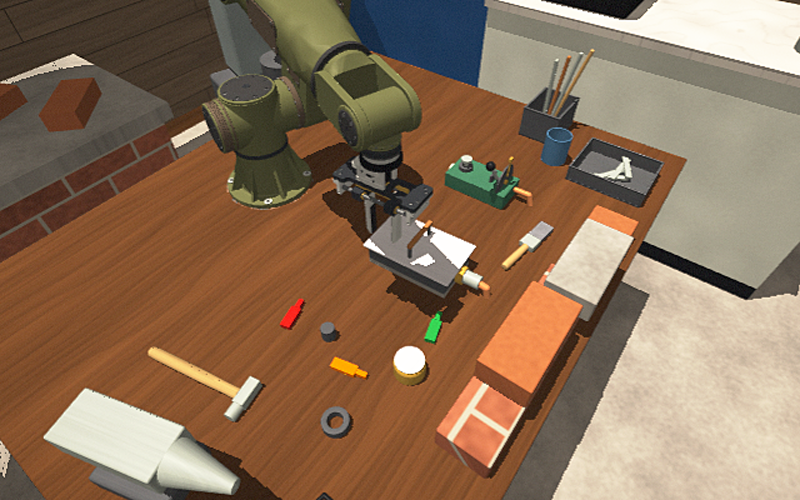

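```bash
python3 - <<'E'
from h import *
import pickle
for w in('w1','w3'):
    c=pickle.load(open(w+'.pkl','rb'));P=cloud(c);X,Y,Z=P[...,0],P[...,1],P[...,2];im=c['frame'].astype(int)
    m=(X>.42)&(X<.52)&(Y>.29)&(Y<.38)&(Z>.082)&(Z<.09);v,u=np.where(m);q=onz(c,np.c_[u,v],.086)
    print(w,len(u),cv2.minEnclosingCircle(np.float32(q[:,:2]*1000)),P[m].mean(0).round(4))
    g=(im[...,1]>im[...,0]*1.3)&(abs(Z-.05)<.004)&(X>.38)&(Y>.25)&(Y<.45);v,u=np.where(g);q=onz(c,np.c_[u,v],.05)
    print(cv2.minAreaRect(np.float32(q[:,:2]*1000)))
plan(([.45,.16,.25],2.4))
E
```

```text
w1 383 ((472.4941711425781, 339.1418151855469), 16.047649383544922) [0.4722 0.3393 0.0866]
((513.4785766601562, 339.6786804199219), (162.7941131591797, 98.4743423461914), 1.2682545185089111)
w3 566 ((473.9910583496094, 336.0167541503906), 17.65488624572754) [0.4734 0.3362 0.0859]
((528.1922607421875, 335.84686279296875), (187.56719970703125, 101.8862075805664), 1.199150562286377)
row [1.2563, -0.3536, -0.1561] [0.0, 0.0, -0.122]
```

play_rows:
  motion:
    - [[0.1,-0.05,-0.16,0,0,-0.02,-1],[0.3,-0.1,-0.16,0,0,-0.04,-1],[0.5,-0.2,-0.16,0,0,-0.06,-1],[0.7,-0.3,-0.16,0,0,-0.08,-1],[0.9,-0.36,-0.16,0,0,-0.1,-1],[1,-0.36,-0.16,0,0,-0.12,-1],[1,-0.36,-0.16,0,0,-0.12,-1],[1,-0.36,-0.16,0,0,-0.12,-1]]

```text
time_s: 33.1
ee_pos: [0.4512, 0.0991, 0.251]
eef_rot: [-3.142, -0.0, 2.393]
force: [0.6, 0.5, -0.3]
grip_width: 0.0002
grip_force: 0.0
```

```bash
python3 - <<'E'
from h import *
print(get_obs()['ee_pos'])
plan(([.473,.3375,.10],3.14),([.473,.3375,.075],3.14))
E
```

```text
[0.45115405 0.09906816 0.25099306]
row [0.5855, 0.758, 0.6039] [-0.0, -0.0, -0.119]
row [0.5855, 0.758, 0.7039] [-0.0, -0.0, -0.119]
```

play_rows:
  motion:
    - [[0.12,0.15,0,0,0,-0.02,-1],[0.24,0.3,0,0,0,-0.04,-1],[0.36,0.45,0,0,0,-0.06,-1],[0.48,0.6,0,0,0,-0.08,-1],[0.585,0.758,0,0,0,-0.1,-1],[0.585,0.758,0.2,0,0,-0.119,-1],[0.585,0.758,0.4,0,0,-0.119,-1],[0.585,0.758,0.55,0,0,-0.119,-1],[0.585,0.758,0.65,0,0,-0.119,-1],[0.585,0.758,0.65,0,0,-0.119,-1]]

```text
time_s: 34.1
ee_pos: [0.4729, 0.3345, 0.0849]
eef_rot: [-3.138, -0.006, 3.136]
force: [0.4, -0.0, 0.5]
grip_width: 0.0004
grip_force: 0.0
```

play_rows:
  motion:
    - [[0,0,0,0,0,0,-1],[0,0,0.03,0,0,0,-1],[0,0,0.06,0,0,0,-1],[0,0,0.08,0,0,0,-1],[0,0,0.08,0,0,0,-1]]

```text
time_s: 34.6
ee_pos: [0.4741, 0.3362, 0.0683]
eef_rot: [-3.142, 0.0, 3.138]
force: [-0.0, -0.8, 2.7]
grip_width: 0.0007
grip_force: 1.1
```

play_rows:
  motion:
    - [[0,0,0.015,0,0,0,-1],[0,0,0.03,0,0,0,-1],[0,0,0.042,0,0,0,-1],[0,0,0.05,0,0,0,-1],[0,0,0.05,0,0,0,-1]]

```text
time_s: 35.1
ee_pos: [0.4745, 0.3364, 0.0582]
eef_rot: [3.141, 0.002, 3.139]
force: [-7.5, -6.1, 23.3]
grip_width: 0.0005
grip_force: 12.0
```

play_rows:
  motion:
    - [[0,0,0.006,0,0,0,-1],[0,0,0.009,0,0,0,-1],[0,0,0.009,0,0,0,-1]]

```text
time_s: 35.4
ee_pos: [0.4747, 0.3365, 0.0578]
eef_rot: [3.14, 0.003, 3.139]
force: [-15.1, -12.0, 43.2]
grip_width: 0.0006
grip_force: 21.5
```

play_rows:
  motion:
    - [[0,0,-0.009,0,0,0,-1],[0,0,-0.009,0,0,0,-1],[0,0,-0.009,0,0,0,-1],[0,0,-0.009,0,0,0,-1],[0,0,-0.009,0,0,0,-1],[0,0,-0.009,0,0,0,-1],[0,0,-0.009,0,0,0,-1],[0,0,-0.009,0,0,0,-1],[0,0,-0.009,0,0,0,-1]]

```text
time_s: 36.3
ee_pos: [0.4745, 0.3364, 0.0582]
eef_rot: [3.141, 0.002, 3.139]
force: [-7.2, -6.5, 25.0]
grip_width: 0.0005
grip_force: 12.1
```

play_rows:
  motion:
    - [[0,0,-0.05,0,0,0,-1],[0,0,-0.12,0,0,0,-1],[0,0,-0.25,0,0,0,-1],[0,0,-0.45,0,0,0,-1],[0,0,-0.65,0,0,0,-1],[0,0,-0.8,0,0,0,-1]]

```text
time_s: 36.9
ee_pos: [0.474, 0.3364, 0.2591]
eef_rot: [3.14, 0.002, 3.139]
force: [0.1, -0.2, -0.5]
grip_width: 0.0005
grip_force: 0.0
```

```bash
python3 - <<'E'
from h import *
print(get_obs()['ee_pos'])
plan(([.55,.338,.26],3.14),([.66,.34,.24],.0))
c=grab('scene');P=cloud(c);X,Y,Z=P[...,0],P[...,1],P[...,2]
m=(X>.42)&(X<.52)&(Y>.29)&(Y<.38)&(Z>.07)&(Z<.095);print('plunger top',np.percentile(Z[m],[50,90]))
E
```

```text
[0.47404087 0.33638953 0.25912934]
row [-0.3038, 0.0074, -0.0029] [0.0002, 0.0003, -0.0002]
row [-0.7436, 0.0166, 0.078] [0.0005, -0.0003, 0.4995]
plunger top [0.08483036 0.08811835]
```

play_rows:
  motion:
    - [[-0.2,0.01,0,0,0,0.024,-1],[-0.4,0.01,0,0,0,0.048,-1],[-0.6,0.01,0,0,0,0.072,-1],[-0.6,0.01,0,0,0,0.096,-1],[-0.6,0.01,0,0,0,0.12,-1],[-0.6,0.01,0,0,0,0.144,-1],[-0.6,0.01,0,0,0,0.168,-1],[-0.6,0.01,0,0,0,0.192,-1],[-0.6,0.01,0,0,0,0.216,-1],[-0.6,0.01,0,0,0,0.24,-1]]

```text
time_s: 37.95
ee_pos: [0.624, 0.3383, 0.2551]
eef_rot: [-3.141, 0.0, 1.635]
force: [0.4, -0.2, -0.3]
grip_width: 0.0004
grip_force: 0.0
```

play_rows:
  motion:
    - [[0,0,0,0,0,0.024,-1],[0,0,0,0,0,0.048,-1],[0,0,0,0,0,0.072,-1],[0,0,0,0,0,0.096,-1],[0,0,0,0,0,0.12,-1],[0,0,0,0,0,0.144,-1],[0,0,0,0,0,0.168,-1],[0,0,0,0,0,0.192,-1],[0,0,0,0,0,0.216,-1],[0,0,0,0,0,0.24,-1]]

```text
time_s: 38.95
ee_pos: [0.624, 0.3383, 0.2551]
eef_rot: [3.141, 0.001, 0.135]
force: [0.1, -0.0, -0.6]
grip_width: 0.0003
grip_force: 0.0
```

play_rows:
  motion:
    - [[0,0,0,0,0,0.024,-1],[0,0,0,0,0,0.024,-1],[0,0,0,0,0,0.024,-1]]

```text
time_s: 39.25
ee_pos: [0.624, 0.3383, 0.2555]
eef_rot: [3.141, 0.001, -0.005]
force: [-0.7, -0.1, 0.6]
grip_width: 0.0007
grip_force: 0.0
```

```bash
python3 - <<'E'
from h import *
import pickle
o=get_obs();print(o['ee_pos'],o['eef_rot'])
c=grab('wrist');pickle.dump(c,open('w4.pkl','wb'))
save(c,'w4.png',2.6,(180,30,480,250))
P=cloud(c);im=c['frame'].astype(int);r,g,b=im[...,0],im[...,1],im[...,2];X,Y,Z=P[...,0],P[...,1],P[...,2]
m=(r>g*1.15)&(g>b*1.4)&(X>.59)&(X<.625)&(Y>.29)&(Y<.40)&(Z>.055)
v,u=np.where(m);q=P[m];print(len(q),u.min(),u.max(),v.min(),v.max())
for z0 in np.arange(.06,.145,.006):
    s=q[abs(q[:,2]-z0)<.003]
    if len(s):print(round(z0,3),len(s),s.mean(0).round(4),s[:,1].min().round(4),s[:,1].max().round(4))
E
```

```text
[0.62396855 0.33833024 0.25548478] [ 3.14138449e+00  5.76422453e-04 -5.41187097e-03]
246 306 355 194 379
0.06 20 [0.6031 0.3403 0.0607] 0.3334 0.3466
0.066 44 [0.6017 0.3402 0.0662] 0.3347 0.3465
0.072 2 [0.5978 0.3457 0.0718] 0.3451 0.3463
0.078 3 [0.5987 0.3272 0.0794] 0.2929 0.3462
0.084 9 [0.6021 0.3412 0.0844] 0.3386 0.3461
0.09 8 [0.6021 0.3415 0.0898] 0.3386 0.3447
0.096 7 [0.6014 0.3436 0.096 ] 0.3398 0.3471
0.102 13 [0.6022 0.342  0.1027] 0.3397 0.3456
0.108 7 [0.601  0.3454 0.1086] 0.3409 0.3539
0.114 8 [0.6024 0.3433 0.1137] 0.3408 0.3465
0.12 10 [0.6025 0.3434 0.1197] 0.3408 0.3464
0.126 5 [0.6026 0.3441 0.1247] 0.3419 0.3463
0.132 14 [0.604  0.3445 0.1331] 0.3374 0.3515
0.138 90 [0.6016 0.3449 0.138 ] 0.3374 0.3525
```

View pics/w4.png

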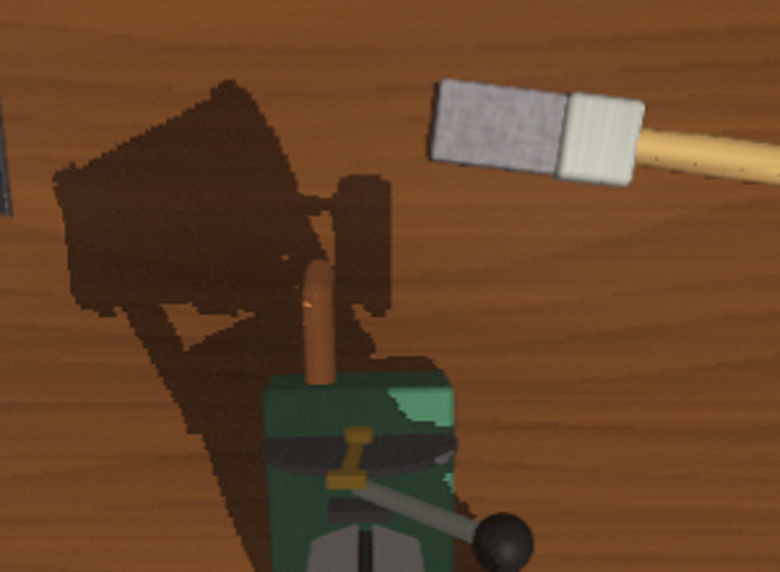

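play_rows:
  motion:
    - [[-0.1,0.12,0,0,0,0,0.25],[-0.204,0.237,0,0,0,0,0.25],[-0.204,0.237,0.1,0,0,0,0.25],[-0.204,0.237,0.2,0,0,0,0.25],[-0.204,0.237,0.26,0,0,0,0.25],[-0.204,0.237,0.26,0,0,0,0.25],[-0.204,0.237,0.4,0,0,0,0.25],[-0.204,0.237,0.5,0,0,0,0.25],[-0.204,0.237,0.554,0,0,0,0.25],[-0.204,0.237,0.554,0,0,0,0.25]]

```text
time_s: 40.3
ee_pos: [0.5721, 0.2794, 0.1167]
eef_rot: [3.141, 0.002, -0.009]
force: [-0.4, 0.0, -0.4]
grip_width: 0.0585
grip_force: 0.0
```

play_rows:
  motion:
    - [[0,0,0,0,0,0,-1],[0,0,0,0,0,0,-1],[0,0,0,0,0,0,-1],[0,0,0,0,0,0,-1],[0,0,0,0,0,0,-1],[0,0,0,0,0,0,-1]]
  grip_force: 6

```text
time_s: 40.9
ee_pos: [0.5726, 0.2806, 0.1182]
eef_rot: [-3.14, -0.001, -0.01]
force: [0.3, 6.7, 0.9]
grip_width: 0.0254
grip_force: 6.0
```

play_rows:
  motion:
    - [[0,-0.033,-0.023,0,0,0,-1],[0,-0.068,-0.042,0,0,0,-1],[0,-0.105,-0.057,0,0,0,-1],[0,-0.143,-0.069,0,0,0,-1],[0,-0.182,-0.077,0,0,0,-1],[0,-0.222,-0.081,0,0,0,-1],[0,-0.242,-0.082,0,0,0,-1],[0,-0.268,-0.081,0,0,0,-1],[0,-0.268,-0.081,0,0,0,-1],[0,-0.268,-0.081,0,0,0,-1]]

```text
time_s: 41.9
ee_pos: [0.5731, 0.3472, 0.1379]
eef_rot: [-3.14, -0.0, -0.01]
force: [1.9, 2.2, 2.8]
grip_width: 0.0254
grip_force: 6.0
```

play_rows:
  motion:
    - [[0,0,0,0,0,0,-0.3],[0,0,0,0,0,0,0.2],[0,0,0,0,0,0,0.2],[0,0,-0.1,0,0,0,0.2],[0,0,-0.25,0,0,0,0.2],[0.1,0,-0.4,0,0,0,0.2],[0.204,0,-0.47,0,0,0,-1],[0.24,0,-0.47,0,0,0,-1],[0.24,0,-0.47,0,0,0,-1],[0.24,0,-0.47,0,0,0,-1]]

```text
time_s: 42.9
ee_pos: [0.6326, 0.3458, 0.2543]
eef_rot: [3.141, 0.002, -0.01]
force: [-0.1, -1.0, -0.2]
grip_width: 0.0276
grip_force: 0.0
```

```bash
cat > ang.py <<'E'
from h import *
import pickle
print(get_obs()['ee_pos'])
for n in('wrist','scene','top'):
    c=grab(n);P=cloud(c);im=c['frame'].astype(int);r,g,b=im[...,0],im[...,1],im[...,2];X,Y,Z=P[...,0],P[...,1],P[...,2]
    if n=='wrist': save(c,'w5.png',2.6,(180,30,480,250))
    mp=(r>g*1.15)&(g>b*1.4)&(X>.594)&(X<.61)&(Y>.29)&(Y<.40)&(Z>.08)&(Z<.145)
    mk=(X>.555)&(X<.592)&(Y>.25)&(Y<.42)&(Z>.142)&(Z<.18)&(r<75)
    mr=(X>.555)&(X<.592)&(Y>.25)&(Y<.42)&(Z>.08)&(Z<.145)
    for nm,m in(('tip',mp&(Z>.128)),('arm',mp&(Z<.128)),('knob',mk),('rod',mr)):
        q=P[m]
        if len(q)<4: print(n,nm,len(q)); continue
        A=np.polyfit(q[:,2],q[:,1],1) if nm in('rod','arm') else ['-']
        # angle about hinge (y .3399,z .06)
        th=np.arctan2(q[:,1].mean()-.3399,q[:,2].mean()-.06)
        print(n,nm,len(q),q.mean(0).round(4),'lean',th.round(4),'fit',A[0],'ymid',((q[:,1].min()+q[:,1].max())/2).round(4))
    if mk.sum()>20:
        q=P[mk];s=np.linalg.lstsq(np.c_[2*q,np.ones(len(q))],(q**2).sum(1),rcond=None)[0];print(n,'sphere',s[:3].round(4),np.sqrt(s[3]+s[:3]@s[:3]).round(4))
E
python3 ang.py
```

```text
[0.63262205 0.34581724 0.25431358]
wrist tip 115 [0.602  0.3449 0.1369] lean 0.0644 fit - ymid 0.345
wrist arm 70 [0.6018 0.3433 0.1034] lean 0.078 fit 0.061527464516777 ymid 0.346
wrist knob 499 [0.5766 0.3455 0.1683] lean 0.0515 fit - ymid 0.3453
wrist rod 149 [0.577  0.342  0.1118] lean 0.0414 fit 0.061919601079114 ymid 0.3419
wrist sphere [0.5731 0.3455 0.1607] 0.0126
scene tip 11 [0.6026 0.3433 0.1348] lean 0.046 fit - ymid 0.3438
scene arm 20 [0.6016 0.3436 0.1027] lean 0.0865 fit -0.021081894202487992 ymid 0.3529
scene knob 47 [0.5755 0.3409 0.165 ] lean 0.0096 fit - ymid 0.3425
scene rod 48 [0.5752 0.3413 0.1144] lean 0.0266 fit 0.04331670449130891 ymid 0.3408
scene sphere [0.5744 0.3454 0.1619] 0.0111
top tip 14 [0.5997 0.3454 0.1374] lean 0.0706 fit - ymid 0.3459
top arm 4 [0.5984 0.3429 0.1189] lean 0.0508 fit 0.0052452300965543 ymid 0.343
top knob 76 [0.5698 0.3442 0.1678] lean 0.0399 fit - ymid 0.3451
top rod 42 [0.5726 0.3403 0.108 ] lean 0.0083 fit 0.030800637356800553 ymid 0.3352
top sphere [0.5711 0.3474 0.1609] 0.0129
```

View pics/w5.png

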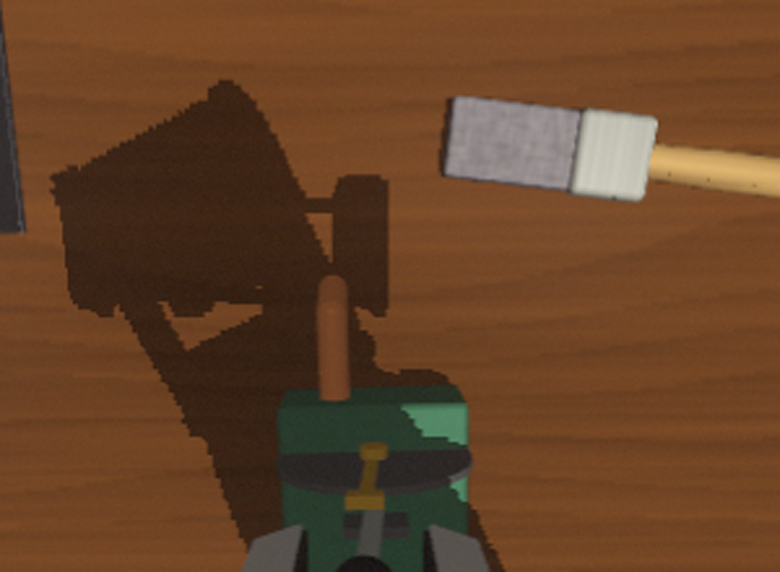

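```bash
python3 -c "
from station import workorder
print(workorder.hand_in())"
```

```text
the job is handed in; nothing more can be done
None
```

The job is handed in with every step done in the order asked: both blanks lie flat and apart under the squared-up cover, the igniter was pressed to its stop and let go with the air shut, and the air lever matches the brass pointer to about 0.005 rad; the one thing to flag is that the closed fingertips briefly pressed the plunger at 43 N, above the 40 N limit stated for the arm and gripper body.

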